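Change over the load of a bench parts washer

ROBOT

A 6-joint arm with a two-finger parallel gripper is mounted at the origin on the work surface. World frame = base frame: x ahead of the robot, y to its left, z up, the work surface at z = 0. Lengths are in m, angles in degrees, forces in N, time in s.
With the tool pointing down it reaches from about 0.25 to 0.725 m from the base axis. Payload 9.7 kg.
Tool frame: the origin (TCP) lies on the centre line of the jaws, within the pads' length; the fingertips stand 22 mm ahead of it and the grasp point (between the pads) lies 3 mm ahead of it; z points along the fingers, y is the direction in which the jaws open and shut (so a half turn about z gives the same grasp; the last joint's range is limited). The gripper opens to 85 mm and grips with 20 to 120 N. Pads are 22 mm wide; open, the fingers measure 114 mm over their backs; the gripper's body (76 mm by 85 mm) begins 54 mm behind the grasp point. The pads swing forward as they close: fully open they stand 13 mm farther back than shut.
Start: joints at [-70.187, 4.979, 10.078, 95.1, 0, 90], TCP at [0.186, -0.517, 0.253] pointing down, gripper open.
Joint ranges: [-179.16, 179.16], [-48.56, 103.87], [-65.8, 70.77], [-126.05, 130.52], [-82.76, 87.17], [-180, 180]. Speed limits (degrees/s): [127.2, 127.2, 147.25, 180, 180, 180].

INTERFACE

Orientations are given as [roll, pitch, yaw] about the fixed x, y, z axes, in that order (R = Rz(yaw) Ry(pitch) Rx(roll)).
In Python, from workcell import get_obs, camera, camera_params, job_done gives the robot as it stands.
- The arm moves only by the tool servo_tool, never from a script. Its argument "steps" is a list of rows, each an object of numbers: "x", "y", "z": the shift along the world's x, y, z in mm; "yaw": the turn about the world's z in degrees. A call has 1 to 12 rows; each row is the pose to reach, as a shift and turn from the pose measured when the call began; what a row does not reach only later rows make up. A row lasts 1/8 s, in which the tool goes at most 62.5 mm and 10.7 degrees, less where a joint would pass 70% of its speed; a pose out of reach is approached as far as the arm can. A call with a gripper value outside its range is refused whole. "grip" is the finger opening in mm, from 0 to 85.4, set as the call begins (left out, the last holds). The fingers move at their own pace and stop on an object; "grip_force" is the grip in N (left out, the last holds). Time passes only in rows, so rows that repeat a pose let the fingers close. It gives the time, the measured TCP pose, the force and the opening at its end, in the units of the state.
- get_obs(): the state, without advancing time (a new reading comes with each control period).
- camera(name): name is "side" or "top" or "wrist"; returns (picture, depth): 400x640x3 uint8, red, green, blue; 400x640 float32, m along the optical axis (not along the pixel's ray), 0 where there is no reading.
- camera_params(name): a dict with "intrinsics" (3x3 intrinsics, pixels), "rvec" (rotation vector, rad) and "tvec" (3), from world to camera coordinates, as OpenCV has them; the wrist camera has in their place "hand_eye" (4x4, takes a point from camera to tool coordinates, whose origin is the TCP and whose axes are the flange's). Camera axes: x right, y down, z forward; pixel columns grow to the right and rows downward; lengths in m; the calibration is good to about 2 mm. A picture is of the moment at which its call begins: read the wrist's pose just before it. camera_params takes no time and is no camera call.
- job_done(): hands the job in, once; it reports no verdict.
The state is a dict: "time": time; "q": joint angles; "qd": joint speeds; "joint_efforts": joint torques, N m; "ee_pos": TCP position; "tcp_rot": TCP orientation; "wrist_force": force on the tool from outside, world axes, zero at the start; "torque": the same for the moment, N m; "opening": finger opening in m.
Only numpy, scipy, OpenCV 4.12 (cv2) and the standard library are available. Lean on these libraries where they do the work, as an engineer would, in place of code of your own. Each camera call takes 0.05 s, during which the arm holds its last target.

TASK

Change over the load of the parts washer: set every washed gear shaft from the tank across the drain rack, and every greasy gear shaft from the bench across the washer tank, each with both axle ends fully down in a pair of slots. Then press the washer's lid down until it clicks shut, and after that push the start button. Leave the bottle, tin, brush and wrench where they are.

Things in the scene. Friction and masses are not known exactly. Their poses are not given: they have to be found in the camera images.
- washer: Parts washer: grey machine fixed to the bench. Open tank, inside 180 (x) x 284 mm (y); rim 128 mm, tank floor 60 mm above the bench. Front control ledge from x = -100 to -155 mm, 95 mm high; a catch block at its middle rises to 119 mm. Origin on the bench under the tank's centre; x from front to hinge side, y along the hinge line, z up
- wash_slot1 (a point): Seat of one of the tank's 3 slot pairs: where an axle's middle lies once fully down (100 mm above the bench), at washer y = -72 mm; axes = the washer's, x along the axle. Slots are cut in two upright plates 8 mm thick at x = -62 and +62 mm: open at the top, 16 mm wide, with 45 degree mouths 36 mm wide; plate tops are 17 mm above the seated axle's centre line
- wash_slot2 (a point): the same for the middle slot pair of the washer, at washer y = 0
- wash_slot3 (a point): the same for the slot pair at washer y = +72 mm
- rack_slot1 (a point): Seat of one of the two slot pairs of the drain rack, a steel tray 196 x 180 mm fixed to the bench with two slotted plates of the same shape and spacing as the washer's: where an axle's middle lies once fully down, 62 mm above the bench; x along the axle, z up. The other pair is 80 mm away along +y
- rack_slot2 (a point): the same for the other slot pair of the drain rack
- hinge (a point): Middle of the lid's hinge line, at the top of the washer's rear wall (128 mm above the bench); axes = the washer's
- lid (a joint): Lid angle, rad: 0 shut (flat on the rim), 1.57 upright, stop at 1.75; starts at 1.42 to 1.58. A stiff hinge holds it at any angle (1 to 5 N at the edge move it). Below about 0.06 a striker under the lip meets a sprung catch: about 13 N down on the front edge snaps it past, and then the lid stays shut at 0
- lid_edge (a point): Outer (top) face of the lid at the middle of its front edge, moves with it. The lid is a plate 308 mm wide, 12 mm thick (raised middle 18), reaching 200 mm from the hinge line, its underside on that line; at the middle of the edge a grip lip, 90 mm wide, 10 mm thick, reaches on to 230 mm. Its axes: x from the edge to the hinge, z out of the outer face
- start_top (a point): Top centre of the start button: grey, round, 24 mm across, in a black collar 40 mm across on the washer's ledge; to the right of the middle as seen from the robot; pressed downwards, top 117 mm above the bench
- start (a joint): Travel of the start button in m: 0 out, 0.006 fully pressed (about 5 N); it springs back
- washed1: A steel gear shaft, 164 mm long, about 0.6 kg: an axle 14 mm thick, on it two toothed gears 48 mm across and 14 mm wide, centred 44 mm either side of the middle, between them a sleeve 26 mm thick, 74 mm long. Origin: its middle, on the centre line; x along the axle (both ends alike). Washed; sits in a slot pair of the washer at the start. One or two of the washed ones are present
- washed2: the same for another washed gear shaft (may be absent)
- washed3: the same for another washed gear shaft (may be absent)
- greasy1: A gear shaft of the same kind and size as washed1, lying greasy on the bench at the start, resting on its gear teeth with the axle's centre line 23 mm up; two or three of the three greasy shafts are present.
- greasy2: the same for another greasy gear shaft (may be absent)
- greasy3: the same for another greasy gear shaft (may be absent)
- detergent: White detergent bottle, 72 mm across, 200 mm high, standing on the bench; origin under its centre. Not to be disturbed
- tin: Metal tin, 90 mm across, 85 mm high, standing on the bench; origin under its centre. Not to be disturbed
- brush: Hand brush lying on the bench. Not to be disturbed
- wrench: Wrench lying on the bench. Not to be disturbed
Mind the look-alikes: they are no part of the job. Leave any yellow look-alike of the washed2 alone.

How it is judged (in metres and radians):
On the way, in this order (a step that is already met when the one before it is completed fails the run):
1. every washed shaft sits in the drain rack and every greasy shaft in the washer, both ends fully down (x of greasy1 in the frame of wash_slot2 between -0.01 and 0.01 m and y of greasy1 in the frame of wash_slot2 between -0.076 and 0.076 m and z of greasy1 in the frame of wash_slot2 between -0.0035 and 0.0035 m and angle between the x axis of each of greasy1, greasy2, greasy3 and the x axis of wash_slot2, either way round below 0.04 rad and x of greasy2 in the frame of wash_slot2 between -0.01 and 0.01 m and y of greasy2 in the frame of wash_slot2 between -0.076 and 0.076 m and z of greasy2 in the frame of wash_slot2 between -0.0035 and 0.0035 m and x of greasy3 in the frame of wash_slot2 between -0.01 and 0.01 m and y of greasy3 in the frame of wash_slot2 between -0.076 and 0.076 m and z of greasy3 in the frame of wash_slot2 between -0.0035 and 0.0035 m and x of washed1 in the frame of rack_slot1 between -0.01 and 0.01 m and y of washed1 in the frame of rack_slot1 between -0.004 and 0.084 m and z of washed1 in the frame of rack_slot1 between -0.0035 and 0.0035 m and angle between the x axis of each of washed1, washed2, washed3 and the x axis of rack_slot1, either way round below 0.04 rad and x of washed2 in the frame of rack_slot1 between -0.01 and 0.01 m and y of washed2 in the frame of rack_slot1 between -0.004 and 0.084 m and z of washed2 in the frame of rack_slot1 between -0.0035 and 0.0035 m and x of washed3 in the frame of rack_slot1 between -0.01 and 0.01 m and y of washed3 in the frame of rack_slot1 between -0.004 and 0.084 m and z of washed3 in the frame of rack_slot1 between -0.0035 and 0.0035 m and linear speed of each of washed1, washed2, washed3, greasy1, greasy2, greasy3 below 0.03 m/s), for 0.2 s.
2. the lid is pressed shut past its catch, the shafts still seated (value of joint lid below 0.015 rad and x of greasy1 in the frame of wash_slot2 between -0.01 and 0.01 m and y of greasy1 in the frame of wash_slot2 between -0.076 and 0.076 m and z of greasy1 in the frame of wash_slot2 between -0.0035 and 0.0035 m and angle between the x axis of each of greasy1, greasy2, greasy3 and the x axis of wash_slot2, either way round below 0.04 rad and x of greasy2 in the frame of wash_slot2 between -0.01 and 0.01 m and y of greasy2 in the frame of wash_slot2 between -0.076 and 0.076 m and z of greasy2 in the frame of wash_slot2 between -0.0035 and 0.0035 m and x of greasy3 in the frame of wash_slot2 between -0.01 and 0.01 m and y of greasy3 in the frame of wash_slot2 between -0.076 and 0.076 m and z of greasy3 in the frame of wash_slot2 between -0.0035 and 0.0035 m and x of washed1 in the frame of rack_slot1 between -0.01 and 0.01 m and y of washed1 in the frame of rack_slot1 between -0.004 and 0.084 m and z of washed1 in the frame of rack_slot1 between -0.0035 and 0.0035 m and angle between the x axis of each of washed1, washed2, washed3 and the x axis of rack_slot1, either way round below 0.04 rad and x of washed2 in the frame of rack_slot1 between -0.01 and 0.01 m and y of washed2 in the frame of rack_slot1 between -0.004 and 0.084 m and z of washed2 in the frame of rack_slot1 between -0.0035 and 0.0035 m and x of washed3 in the frame of rack_slot1 between -0.01 and 0.01 m and y of washed3 in the frame of rack_slot1 between -0.004 and 0.084 m and z of washed3 in the frame of rack_slot1 between -0.0035 and 0.0035 m), for 0.2 s.
3. the start button is pushed with the lid shut (value of joint start above 0.0045 m and value of joint lid below 0.015 rad), for 0.02 s.
At the end, for the whole second after the job is handed in: Washed shafts in the drain rack, greasy ones in the washer, each at rest in a slot pair: axle within 3.5 mm of its seated height, 0.04 rad of the slots' line, 10 mm of the middle between the plates. Lid caught shut (below 0.015 rad), start button out (all of step 2 and linear speed of each of washed1, washed2, washed3, greasy1, greasy2, greasy3 below 0.03 m/s and value of joint start below 0.002 m); the robot touches nothing.
It fails at once if the detergent is moved by more than 40 mm (distance of detergent from where it was at the start of the episode above 0.04 m).
It fails at once if the tin is moved by more than 40 mm (distance of tin from where it was at the start of the episode above 0.04 m).
It fails at once if the brush is moved by more than 40 mm (distance of brush from where it was at the start of the episode above 0.04 m).
It fails at once if the wrench is moved by more than 40 mm (distance of wrench from where it was at the start of the episode above 0.04 m).
Of washed1, washed2, washed3 only 1 to 2 are there at a start; the rules pass over those that are not, and their reading is None.
Of greasy1, greasy2, greasy3 only 2 to 3 are there at a start; the rules pass over those that are not, and their reading is None.
At some moment in a run one of greasy1, greasy2, greasy3 may be knocked a few centimetres aside while the robot is not near it.
Once in a run the grip may slacken for a moment while it holds something.
It also fails if it takes over 210 s, if anything falls off the work surface, if the arm or the gripper's body presses on something with over 40 N, if the wrist force passes 120 N, or if a joint passes its speed limit or range.

## Working session

There is one attempt and no reset: what is moved stays moved. The work goes in short steps, Python scripts to look and compute and a tool call to move; the robot and the scene stay as the last step left them, time stands still between calls to the robot, and variables do not carry over. Pictures are saved under pics/ and viewed, and the job is handed in when it is done.

Besides the shell and the picture viewer there is one more tool, called after ">>>" as name(argument=value, ...), one argument or row to a line, values as JSON. servo_tool: Moves the arm, as the interface text tells. Its arguments: {"type":"object","properties":{"steps":{"type":"array"},"grip":{"type":"number"},"grip_force":{"type":"number"}},"required":["steps"]}

```bash
ls; mkdir -p pics
cat > h.py <<'E'
import numpy as np, cv2
from workcell import get_obs, camera, camera_params, job_done
from scipy.spatial.transform import Rotation as R
def save(n,rgb): cv2.imwrite('pics/%s.png'%n, rgb[:,:,::-1])
def cam(name):
    o=get_obs(); rgb,d=camera(name); p=camera_params(name)
    K=np.array(p['intrinsics'])
    if 'hand_eye' in p:
        H=np.array(p['hand_eye']); T=np.eye(4)
        T[:3,:3]=R.from_euler('xyz',o['tcp_rot'],degrees=True).as_matrix(); T[:3,3]=o['ee_pos']
        W=T@H
    else:
        Rm=cv2.Rodrigues(np.array(p['rvec'],float))[0]; t=np.array(p['tvec'],float).reshape(3)
        W=np.eye(4); W[:3,:3]=Rm.T; W[:3,3]=-Rm.T@t
    return rgb,d,K,W
def cloud(d,K,W):
    v,u=np.mgrid[0:d.shape[0],0:d.shape[1]]
    P=np.stack([(u-K[0,2])/K[0,0]*d,(v-K[1,2])/K[1,1]*d,d],-1)
    X=P@W[:3,:3].T+W[:3,3]; X[d<=0]=np.nan
    return X
def ray(u,v,z,K,W):
    r=W[:3,:3]@np.array([(u-K[0,2])/K[0,0],(v-K[1,2])/K[1,1],1.])
    return W[:3,3]+r*(z-W[2,3])/r[2]
E
python3 - <<'E'
from h import *
print(get_obs())
for n in ['top','side','wrist']:
    rgb,d,K,W=cam(n); save(n+'0',rgb); np.savez('/tmp/%s0.npz'%n,rgb=rgb,d=d,K=K,W=W); print(n,K.tolist(),W.round(3).tolist())
E
```

```text
pics
{'time': 0.0, 'q': array([-7.01878328e+01,  5.01050553e+00,  1.00327455e+01,  9.50999004e+01,
        1.51435146e-03,  8.99990846e+01]), 'qd': array([ 0.0352295 ,  0.10173407,  0.03509796,  0.02435111, -0.02865966,
       -0.09218109]), 'joint_efforts': array([-1.91008185e-03, -5.20388639e+01,  4.64806974e+01,  1.61010318e-02,
       -1.02352506e-04, -3.13895248e-05]), 'ee_pos': array([ 0.18635   , -0.51724185,  0.25257346]), 'tcp_rot': array([-1.79922340e+02, -1.51559087e-03,  1.98130806e+01]), 'wrist_force': array([ 0.22634746, -0.89524286, -0.42670198]), 'torque': array([ 0.04253725, -0.04064358,  0.018302  ]), 'opening': 0.08557296447013342}
top [[374.38923794882555, 0.0, 319.11010323892174], [0.0, 374.38923794882555, 200.6521345657116], [0.0, 0.0, 1.0]] [[0.023, -0.985, 0.171, 0.362], [-1.0, -0.023, 0.007, 0.032], [-0.003, -0.171, -0.985, 1.077], [0.0, 0.0, 0.0, 1.0]]
side [[366.5937211663486, 0.0, 313.31287702779827], [0.0, 366.5937211663486, 197.3282427909972], [0.0, 0.0, 1.0]] [[-0.905, -0.315, 0.287, 0.253], [-0.425, 0.647, -0.633, 0.628], [0.013, -0.694, -0.719, 0.786], [0.0, 0.0, 0.0, 1.0]]
wrist [[289.8205842170194, 0.0, 319.4084807943666], [0.0, 289.8205842170194, 197.42296500914682], [0.0, 0.0, 1.0]] [[0.34, -0.901, -0.269, 0.254], [-0.941, -0.326, -0.096, -0.493], [-0.001, 0.286, -0.958, 0.373], [0.0, 0.0, 0.0, 1.0]]
```

View pics/top0.png

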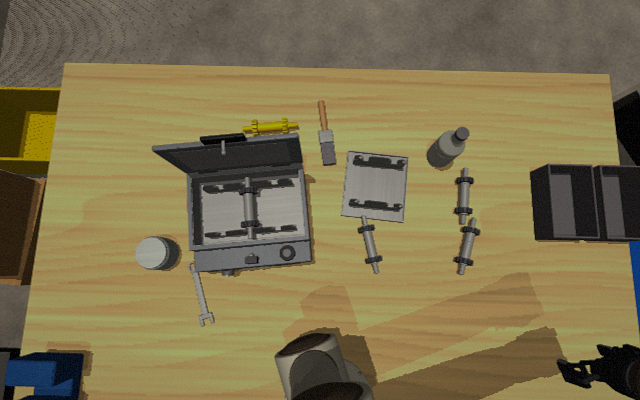

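View pics/side0.png

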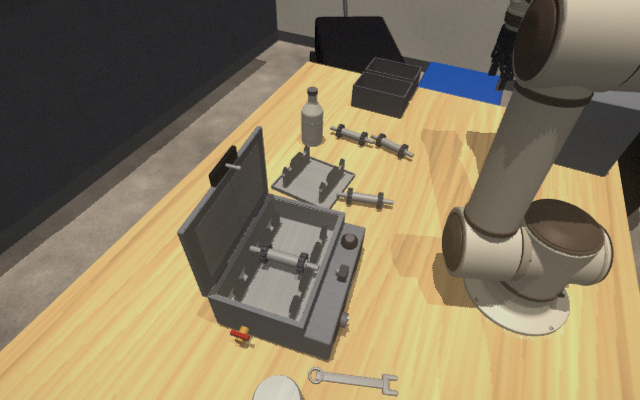

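View pics/wrist0.png

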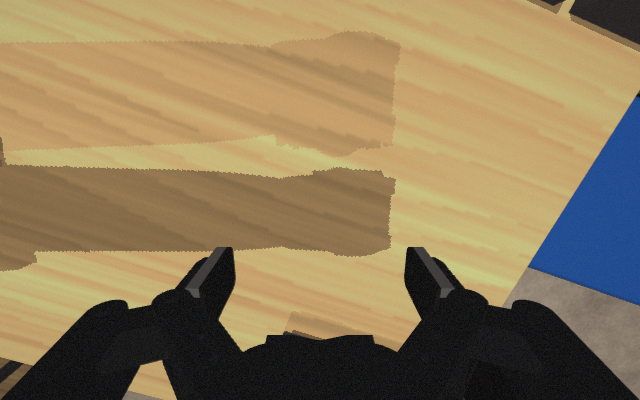

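The top view shows the washer at (250,210), with one washed shaft in its middle slot pair at (250,205). The rack is at (375,187). Three greasy shafts lie at (370,245), (464,195) and (467,247), and the yellow look-alike is behind the lid. I'll measure these next.

Run:
```python
from h import *
D={n:np.load('/tmp/%s0.npz'%n) for n in ['top','side']}
t=D['top']; X=cloud(t['d'],t['K'],t['W']); Z=X[...,2]
print('bench z', np.nanmedian(Z[80:100,350:420]), np.nanmedian(Z[300:320,560:600]))
cv2.imwrite('pics/ztop.png', cv2.resize(cv2.applyColorMap(np.uint8(np.clip(np.nan_to_num(Z)/0.2,0,1)*255),cv2.COLORMAP_JET)[100:300,130:530],(800,400),interpolation=cv2.INTER_NEAREST))
cv2.imwrite('pics/topz.png', cv2.resize(t['rgb'][100:300,130:530,::-1],(800,400),interpolation=cv2.INTER_CUBIC))
# greasy on bench: windows
for nm,(u0,u1,v0,v1) in dict(A=(355,390,214,278),B=(452,480,164,222),C=(452,485,216,280)).items():
    m=np.zeros(Z.shape,bool); m[v0:v1,u0:u1]=1
    m&=(Z>0.012)&(Z<0.07)
    n,l,s,c=cv2.connectedComponentsWithStats(m.astype(np.uint8))
    i=1+np.argmax(s[1:,4]); P=X[l==i][:,:2]
    (cx,cy),(w,h),a=cv2.minAreaRect((P*1000).astype(np.float32))
    mu=P.mean(0); U,S,V=np.linalg.svd(P-mu,full_matrices=False)
    pr=(P-mu)@V[0]; 
    print(nm,len(P),mu,V[0],np.degrees(np.arctan2(V[0][1],V[0][0])),pr.min(),pr.max(),mu+V[0]*(pr.min()+pr.max())/2,(cx,cy,w,h,a),np.nanmax(Z[l==i]))
```

```text
bench z -0.000661334655828405 -0.0007717280214963873
A 554 [ 0.42614632 -0.10423481] [-0.97182631 -0.23569816] -166.3672194820775 -0.08248730924343274 0.08159803745942004 [ 0.42657843 -0.10413001] (426.8137512207031, -105.15113067626953, 164.0806884765625, 46.622371673583984, 13.5261869430542) 0.04883811450791731
B 552 [ 0.57031215 -0.37118429] [-0.99666373  0.08161746] 175.3184562872201 -0.08291297042840363 0.07517433765567463 [ 0.57416856 -0.3715001 ] (573.9240112304688, -374.32177734375, 45.932498931884766, 158.09921264648438, 85.00019073486328) 0.04960699224946641
C 597 [ 0.42727006 -0.3747151 ] [-0.96417704  0.26525957] 164.61762300553724 -0.08349001221056936 0.08033591833240093 [ 0.42879061 -0.37513343] (428.0583801269531, -377.7952880859375, 46.787208557128906, 163.79949951171875, 74.21432495117188) 0.04902234418791318
```

View pics/ztop.png

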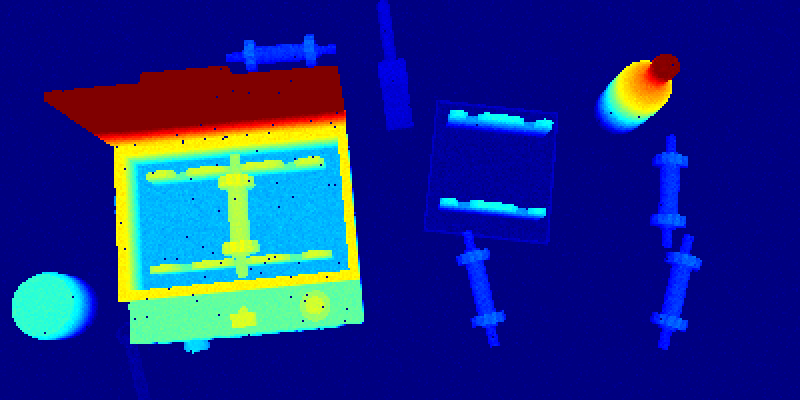

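View pics/topz.png

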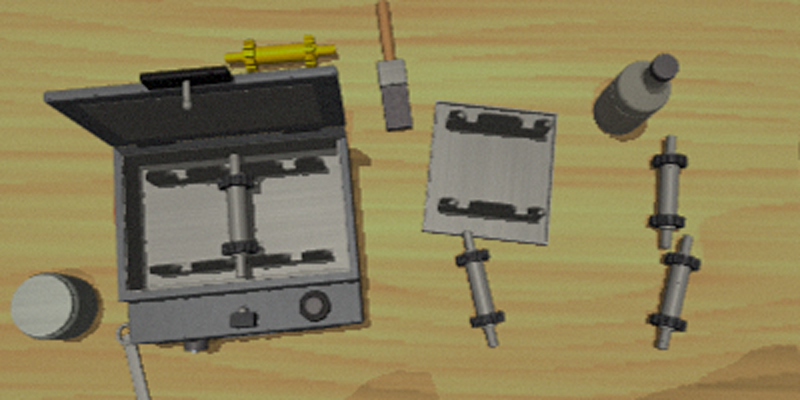

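Run:
```python
from h import *
t=np.load('/tmp/top0.npz'); X=cloud(t['d'],t['K'],t['W']); Z=X[...,2]
uv=np.zeros(Z.shape+(2,)); 
def win(x0,x1,y0,y1):
    m=np.zeros(Z.shape,bool); m[y0//2+100:y1//2+100,x0//2+130:x1//2+130]=1; return m
def line(P):
    mu=P.mean(0);V=np.linalg.svd(P-mu,full_matrices=False)[2][0]
    if V[1]<0: V=-V
    pr=(P-mu)@V; return mu,V,np.degrees(np.arctan2(-V[0],V[1])),mu+V*pr.min(),mu+V*pr.max(),len(P)
def pr(n,r): print(n,*[np.round(a,4) for a in r])
# washer plates (excluding shaft)
for nm,w,zr in [('Wfar',(145,330,150,190),(0.111,0.122)),('Wnear',(145,335,246,278),(0.111,0.122)),('Rfar',(445,556,105,140),(0.073,0.085)),('Rnear',(436,550,194,220),(0.073,0.085))]:
    m=win(*w)&(Z>zr[0])&(Z<zr[1])
    if nm[0]=='W': m&=~win(215,262,100,290)
    P=X[m]; pr(nm,line(P[:,:2])); print('  z',np.median(P[:,2]))
# rims
m=(Z>0.122)&(Z<0.134)&win(110,365,120,310)
P=X[m][:,:2]*1000; print('rim',m.sum(),cv2.minAreaRect(P.astype(np.float32)))
m=(Z>0.088)&(Z<0.1)&win(125,370,270,350); print('ledge',cv2.minAreaRect((X[m][:,:2]*1000).astype(np.float32)))
m=win(295,335,285,325)&(Z>0.105); print('button',X[m].mean(0),m.sum())
m=win(225,260,304,330)&(Z>0.105); print('catch',X[m].mean(0),X[m].max(0),m.sum())
m=win(424,560,98,248)&(Z>0.001)&(Z<0.0105);
P=X[m][:,:2]*1000; print('tray',m.sum(),cv2.minAreaRect(P.astype(np.float32)), np.median(X[win(460,530,135,190)][:,2]))
m=win(205,265,140,290)&(Z>0.1075)&(Z<0.119)&(win(220,255,190,240)); pr('shaft sleeve',line(X[m][:,:2]))
m=win(40,350,60,150)&(Z>0.15);P=X[m]; c=P.mean(0);V=np.linalg.svd(P-c,full_matrices=False)[2];print('lid n',V[2],c,P.min(0),P.max(0), 'detergent',np.nanmean(X[win(590,690,40,140)&(Z>.15)],0))
```

```text
Wfar [0.5743 0.2487] [-0.066   0.9978] 3.7828 [0.5829 0.1193] [0.5678 0.347 ] 170
  z 0.11571629650004406
Wnear [0.4487 0.215 ] [-0.1176  0.9931] 6.7521 [0.4617 0.1047] [0.4352 0.3286] 136
  z 0.11619913001084242
Rfar [ 0.6582 -0.1283] [0.0886 0.9961] -5.0828 [ 0.6522 -0.1959] [ 0.6643 -0.06  ] 97
  z 0.07694574422213218
Rnear [ 0.535  -0.1143] [0.0935 0.9956] -5.3651 [ 0.5286 -0.1827] [ 0.5413 -0.0474] 99
  z 0.07755204047428044
rim 1901 ((510.85906982421875, 224.81161499023438), (201.54563903808594, 304.8715515136719), 6.698476314544678)
ledge ((392.2090759277344, 209.8799591064453), (92.81383514404297, 305.94635009765625), 1.9533064365386963)
button [0.39529283 0.11790415 0.11086944] 158
catch [0.37524348 0.20729979 0.11714296] [0.39005083 0.22343894 0.12399019] 102
tray 3168 ((598.1612548828125, -126.1286392211914), (224.11964416503906, 199.84849548339844), 0.6164442300796509) 0.005230583158791435
shaft sleeve [0.5079 0.2233] [0.9917 0.1286] -82.6121 [0.4764 0.2192] [0.5419 0.2277] 186
lid n [-0.9929441  -0.11784357  0.01322552] [0.60919129 0.2348965  0.27144012] [0.57990322 0.0834916  0.1502204 ] [0.63549415 0.38974298 0.35968027] detergent [ 0.68896895 -0.30674886  0.18428299]
```

```bash
cat > go.py <<'E'
import sys
from h import *
# usage: go.py x y z yaw
o=get_obs(); p=o['ee_pos']*1000; y=o['tcp_rot'][2]
tx,ty,tz,tw=map(float,sys.argv[1:5]); dy=(tw-y+180)%360-180
print('t',o['time'],'pos',p.round(1),'yaw',round(y,2),'open',o['opening'],'F',o['wrist_force'].round(1))
print('delta', (np.array([tx,ty,tz])-p).round(1), round(dy,2))
E
python3 go.py 440 216 200 6.75
python3 - <<'E'
from h import *
print(camera_params('wrist')['hand_eye'])
s=np.load('/tmp/side0.npz');X=cloud(s['d'],s['K'],s['W'])
n=np.array([.9931,.1175]);t=np.array([-.1175,.9931])
a=X[...,:2]@n-.5345; b=X[...,:2]@t-.1622
for lo in (.2,.24,.28,.3,.32,.34):
    m=(X[...,2]>lo)&(X[...,2]<lo+.02)&(abs(b)<.16)&(a>0.03)&(a<.2)
    if m.sum(): print(lo,m.sum(),np.percentile(a[m],[0,5,50,95,100]).round(3))
m=(X[...,2]>.28)&(abs(b)<.16)&(a>0.03)&(a<.088);print(m.sum(), X[m].mean(0),a[m].min(),b[m].mean())
E
```

```text
t 0.15 pos [ 186.4 -517.3  252.8] yaw 19.81 open 0.08509666744289275 F [-0.   0.  -1.1]
delta [253.6 733.3 -52.8] -13.06
[[ 7.32224116e-04 -9.58288190e-01 -2.85802744e-01  7.23156001e-02]
 [ 9.99999720e-01  7.46588207e-04  5.87021966e-05  5.60753409e-05]
 [ 1.57123337e-04 -2.85802707e-01  9.58288468e-01 -1.20759088e-01]
 [ 0.00000000e+00  0.00000000e+00  0.00000000e+00  1.00000000e+00]]
0.2 594 [0.092 0.093 0.094 0.096 0.106]
0.24 672 [0.093 0.093 0.094 0.096 0.106]
0.28 759 [0.092 0.093 0.094 0.095 0.105]
0.3 826 [0.092 0.093 0.094 0.096 0.106]
0.32 1027 [0.093 0.094 0.096 0.104 0.106]
0.34 452 [0.066 0.073 0.097 0.104 0.105]
51 [0.58596549 0.2356299  0.34748251] 0.06596505424286792 0.002953106210169514
```

>>> servo_tool(
  steps=[
    {"x": 20,"y": 55,"z": 0,"yaw": -1},
    {"x": 40,"y": 110,"z": 0,"yaw": -2},
    {"x": 60,"y": 165,"z": 0,"yaw": -3},
    {"x": 80,"y": 220,"z": 0,"yaw": -4},
    {"x": 100,"y": 275,"z": 0,"yaw": -5},
    {"x": 120,"y": 330,"z": 0,"yaw": -6},
    {"x": 140,"y": 385,"z": 0,"yaw": -7},
    {"x": 160,"y": 440,"z": 0,"yaw": -8},
    {"x": 180,"y": 495,"z": 0,"yaw": -9},
    {"x": 200,"y": 550,"z": 0,"yaw": -10},
    {"x": 218,"y": 605,"z": 0,"yaw": -11},
    {"x": 230,"y": 660,"z": 0,"yaw": -12},
  ],
  grip=60,
  grip_force=70,
)

```text
time: 1.65
ee_pos: [0.4241, 0.0929, 0.2524]
tcp_rot: [-178.0, 0.1, 11.2]
wrist_force: [1.0, -0.7, 1.6]
opening: 0.0601
```

```bash
python3 go.py 430 214 200 6.75
python3 - <<'E'
from h import *
r,d,K,W=cam('wrist');save('w1',r);np.savez('/tmp/w1.npz',rgb=r,d=d,K=K,W=W)
E
```

```text
t 1.65 pos [424.1  92.9 252.4] yaw 11.24 open 0.060094932261993514 F [ 1.  -0.7  1.6]
delta [  5.9 121.1 -52.4] -4.49
```

View pics/w1.png

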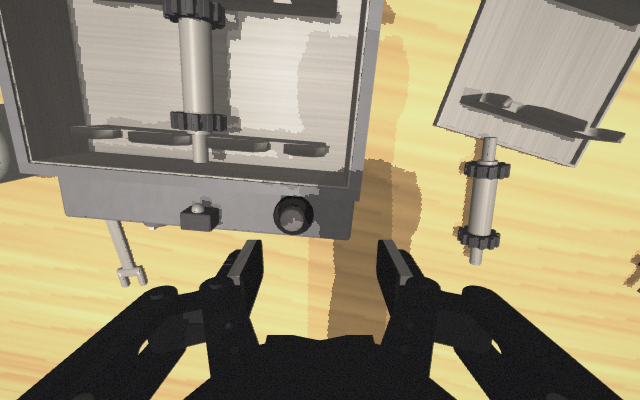

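The wrist view shows the near half of the washer: shaft sleeve at (197,70), button at (293,213), greasy A at (483,200). I'm continuing over the tank.

>>> servo_tool(
  steps=[
    {"x": 3,"y": 50,"z": -15,"yaw": -2},
    {"x": 6,"y": 100,"z": -35,"yaw": -4},
    {"x": 6,"y": 121,"z": -52,"yaw": -4.5},
    {"x": 6,"y": 121,"z": -52,"yaw": -4.5},
    {"x": 6,"y": 121,"z": -52,"yaw": -4.5},
  ],
)

```text
time: 2.33
ee_pos: [0.4513, 0.1114, 0.2011]
tcp_rot: [-175.3, 0.2, 11.2]
wrist_force: [0.5, 0.0, -0.2]
opening: 0.0602
```

```bash
cat > wl.py <<'E'
# wrist look: fit sleeve in wrist depth. args: name zlo zhi cx cy rad
import sys
from h import *
def fit(X,zlo,zhi,cx,cy,rad):
    m=(X[...,2]>zlo)&(X[...,2]<zhi)&(np.hypot(X[...,0]-cx,X[...,1]-cy)<rad)
    n,l,s,c=cv2.connectedComponentsWithStats(m.astype(np.uint8)); i=1+np.argmax(s[1:,4])
    P=X[l==i]; 
    (a,b),(w,h),ang=cv2.minAreaRect((P[:,:2]*1000).astype(np.float32))
    mu=P[:,:2].mean(0);V=np.linalg.svd(P[:,:2]-mu,full_matrices=False)[2][0]
    if V[0]<0: V=-V
    pr=(P[:,:2]-mu)@V
    print(len(P),'rect',np.round([a,b,w,h,ang],1),'axis deg',np.degrees(np.arctan2(V[1],V[0])).round(2),'mean',(mu*1000).round(1),'mid',((mu+V*(pr.min()+pr.max())/2)*1000).round(1),'len',np.ptp(pr).round(3),'zmax',np.percentile(P[:,2],[50,98]).round(4))
if __name__=='__main__':
    n=sys.argv[1]; r,d,K,W=cam(n); X=cloud(d,K,W)
    if sys.argv[2]!='-': save(sys.argv[2],r)
    fit(X,*map(float,sys.argv[3:8]))
E
python3 - <<'E'
from h import *
r,d,K,W=cam('wrist');save('w2',r);X=cloud(d,K,W);Z=X[...,2]
n=np.array([.9931,.1175]);t=np.array([-.1175,.9931])
a=X[...,:2]@n-.5345; b=X[...,:2]@t-.1622
m=(Z>.103)&(Z<.117)&(abs(a)<.034)&(abs(b)<.03)
P=X[m][:,:2];mu=P.mean(0);V=np.linalg.svd(P-mu,full_matrices=False)[2][0];print('sleeve',mu,b[m].mean(),b[m].min(),b[m].max(),np.degrees(np.arctan2(V[1],V[0])),Z[m].max())
for s in(-1,1):
    m=(Z>.1195)&(Z<.128)&(abs(b)<.02)&(abs(a-s*.044)<.012);print('gear',s,m.sum(),a[m].mean() if m.any() else 0, b[m].mean() if m.any() else 0)
    m=(Z>.112)&(Z<.1185)&(abs(abs(b)-.04)<.012)&(abs(a-s*.062)<.012);print('plate',s,m.sum(),a[m].mean() if m.any() else 0, Z[m].mean() if m.any() else 0)
E
python3 go.py 512 224 180 6.75
```

```text
sleeve [0.51453029 0.2222639 ] -0.0019270265675805681 -0.021862832262316084 0.024760417907879362 -173.14813482935432 0.11695718823362913
gear -1 421 -0.04803689718876789 0.0009434853347908577
plate -1 726 -0.06567487942166457 0.11672209677409982
gear 1 623 0.03941126085106139 0.000957677577851628
plate 1 810 0.05597521430725376 0.11662070994029232
t 2.375 pos [451.4 111.5 201.2] yaw 11.26 open 0.059899778547880825 F [-0.4 -0.2 -1.2]
delta [ 60.6 112.5 -21.2] -4.51
```

View pics/w2.png

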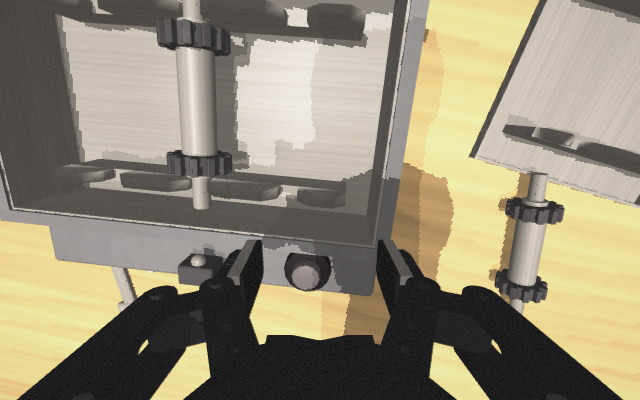

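Run:
```python
from h import *
o=get_obs();print(o)
```

```text
{'time': 2.375, 'q': array([ 11.20400969,  -7.30580002,  -7.87687738,  89.60217284,
         4.72720688, 179.94114071]), 'qd': array([ 0.07585648, -0.14201295,  0.48465612,  0.49665495,  0.02399047,
        0.02714455]), 'joint_efforts': array([-1.32232988e-01, -3.94107270e+01,  4.74037671e+01,  1.16407012e-01,
        2.60162093e-01,  1.55381877e-04]), 'ee_pos': array([0.45141943, 0.11151168, 0.20121326]), 'tcp_rot': array([-1.75272618e+02,  1.68399417e-01,  1.12626690e+01]), 'wrist_force': array([-0.42839366, -0.18246093, -1.23355249]), 'torque': array([-0.06869905,  0.0328051 , -0.00952858]), 'opening': 0.059899778547880825}
```

q6 is at its 180° limit, so yaw near 7° can't be reached from this side and the tool tilted instead. I'll use the half-turned family (yaw ≈ 187°). First I'll raise and turn.

>>> servo_tool(
  steps=[
    {"x": -10,"y": 0,"z": 20,"yaw": 10},
    {"x": -20,"y": 0,"z": 40,"yaw": 20},
    {"x": -20,"y": 0,"z": 50,"yaw": 30},
    {"x": -20,"y": 0,"z": 50,"yaw": 40},
    {"x": -20,"y": 0,"z": 50,"yaw": 50},
    {"x": -20,"y": 0,"z": 50,"yaw": 60},
  ],
)

```text
time: 3.12
ee_pos: [0.4315, 0.1115, 0.2519]
tcp_rot: [-175.3, 0.1, 71.6]
wrist_force: [-0.3, 0.0, -0.0]
opening: 0.0601
```

```bash
python3 go.py 430 214 200 186.75; python3 -c "
from h import *
print(get_obs()['tcp_rot'],get_obs()['q'])"
```

```text
t 3.125 pos [431.5 111.5 251.9] yaw 71.59 open 0.06006130994211928 F [-0.3  0.  -0. ]
delta [ -1.5 102.5 -51.9] 115.16
[-1.75328561e+02  1.36682013e-01  7.15868776e+01] [ 13.11211919  -5.41205022  -0.57566366  98.89190701   2.32438511
 121.44850852]
```

>>> servo_tool(
  steps=[
    {"x": 0,"y": -40,"z": 30,"yaw": 3},
    {"x": 20,"y": -80,"z": 60,"yaw": 6},
    {"x": 50,"y": -120,"z": 80,"yaw": 9},
    {"x": 100,"y": -150,"z": 98,"yaw": 12},
    {"x": 150,"y": -170,"z": 98,"yaw": 13},
    {"x": 200,"y": -170,"z": 98,"yaw": 13},
    {"x": 230,"y": -170,"z": 98,"yaw": 13},
    {"x": 230,"y": -170,"z": 98,"yaw": 13},
  ],
)

```text
time: 4.12
ee_pos: [0.6637, -0.0587, 0.3464]
tcp_rot: [-175.1, 0.1, 84.6]
wrist_force: [0.6, 0.4, 0.7]
opening: 0.06
```

```bash
python3 go.py 730 -60 350 84.9;python3 -c "
from h import *
print(get_obs()['tcp_rot'],get_obs()['q'])"
```

```text
t 4.125 pos [663.7 -58.7 346.4] yaw 84.59 open 0.05996655802259787 F [0.6 0.4 0.7]
delta [66.3 -1.3  3.6] 0.31
[-1.75125988e+02  1.37665388e-01  8.45880241e+01] [-5.01344223e+00  3.57898096e+01  6.07301703e+01  1.19815220e+02
 -1.03303044e-01  9.04087899e+01]
```

>>> servo_tool(
  steps=[
    {"x": 20},
    {"x": 40},
    {"x": 50},
    {"x": 50},
    {"x": 50},
  ],
)

```text
schema error: expected keys x, y, z, yaw
```

```bash
python3 -c "
from h import *
o=get_obs()
print(o['ee_pos'],o['tcp_rot'],o['q'])"
```

```text
[ 0.66367547 -0.05869699  0.34644376] [-1.75125988e+02  1.37665388e-01  8.45880241e+01] [-5.01344223e+00  3.57898096e+01  6.07301703e+01  1.19815220e+02
 -1.03303044e-01  9.04087899e+01]
```

>>> servo_tool(
  steps=[
    {"x": 20,"y": 0,"z": 0,"yaw": 0},
    {"x": 40,"y": 0,"z": 0,"yaw": 0},
    {"x": 50,"y": 0,"z": 0,"yaw": 0},
    {"x": 50,"y": 0,"z": 0,"yaw": 0},
    {"x": 50,"y": 0,"z": 0,"yaw": 0},
  ],
)

```text
time: 4.75
ee_pos: [0.698, -0.0575, 0.3369]
tcp_rot: [-176.3, 0.1, 84.6]
wrist_force: [0.5, 0.8, 0.0]
opening: 0.0599
```

```bash
python3 -c "
from h import *
o=get_obs()
print(o['ee_pos'],o['tcp_rot'],o['q'])"
```

```text
[ 0.69798959 -0.05745886  0.33692355] [-1.76288440e+02  1.24351649e-01  8.45838780e+01] [-4.67736951e+00  4.27890835e+01  7.07420631e+01  1.21665838e+02
 -7.62596185e-02  9.07452533e+01]
```

>>> servo_tool(
  steps=[
    {"x": 40,"y": 0,"z": 20,"yaw": 0},
    {"x": 60,"y": 0,"z": 20,"yaw": 0},
    {"x": 60,"y": 0,"z": 20,"yaw": 0},
    {"x": 60,"y": 0,"z": 20,"yaw": 0},
  ],
)

```text
time: 5.25
ee_pos: [0.7213, -0.0547, 0.3277]
tcp_rot: [-178.6, 0.1, 84.6]
wrist_force: [-0.2, 0.2, -0.6]
opening: 0.0597
```

```bash
python3 -c "
from h import *
o=get_obs()
print(o['ee_pos'],o['tcp_rot'],o['q'])"
```

```text
[ 0.7212726  -0.05466991  0.32771272] [-1.78585297e+02  8.30146160e-02  8.45876458e+01] [-4.31421788e+00  4.34343200e+01  7.07086280e+01  1.18690343e+02
 -5.58641258e-02  9.10998516e+01]
```

>>> servo_tool(
  steps=[
    {"x": 30,"y": 0,"z": 12,"yaw": 0},
    {"x": 38,"y": 0,"z": 12,"yaw": 0},
    {"x": 38,"y": 0,"z": 12,"yaw": 0},
    {"x": 38,"y": 0,"z": 12,"yaw": 0},
  ],
)

```text
time: 5.75
ee_pos: [0.7363, -0.0531, 0.3221]
tcp_rot: [179.9, 0.0, 84.6]
wrist_force: [0.0, 0.2, 0.6]
opening: 0.0598
```

```bash
python3 -c "
from h import *
o=get_obs()
print(o['ee_pos'],o['tcp_rot'],o['q'])"; python3 go.py 450 100 250 177
```

```text
[ 0.73627516 -0.05305959  0.3220719 ] [1.79931010e+02 4.84101323e-02 8.45844456e+01] [-4.10408333e+00  4.38659976e+01  7.07118600e+01  1.16777999e+02
 -4.99764217e-02  9.13114123e+01]
t 5.75 pos [736.3 -53.1 322.1] yaw 84.58 open 0.05982007536228873 F [0.  0.2 0.6]
delta [-286.3  153.1  -72.1] 92.42
```

The tool is vertical again (roll 179.9°). I'll retract and turn to yaw 187°.

>>> servo_tool(
  steps=[
    {"x": -50,"y": 0,"z": 0,"yaw": 0},
    {"x": -100,"y": 0,"z": 0,"yaw": 5},
    {"x": -150,"y": 0,"z": -10,"yaw": 15},
    {"x": -200,"y": 0,"z": -20,"yaw": 25},
    {"x": -250,"y": 20,"z": -30,"yaw": 35},
    {"x": -300,"y": 40,"z": -40,"yaw": 45},
    {"x": -306,"y": 80,"z": -50,"yaw": 55},
    {"x": -306,"y": 120,"z": -60,"yaw": 65},
    {"x": -306,"y": 150,"z": -70,"yaw": 75},
    {"x": -306,"y": 190,"z": -80,"yaw": 85},
    {"x": -306,"y": 230,"z": -100,"yaw": 95},
    {"x": -306,"y": 267,"z": -120,"yaw": 102.2},
  ],
)

```text
time: 7.25
ee_pos: [0.4301, 0.2153, 0.202]
tcp_rot: [179.9, 0.1, -172.9]
wrist_force: [0.8, -0.7, -0.2]
opening: 0.0599
```

```bash
python3 go.py 440 214.5 200 186.75
python3 - <<'E'
from h import *
o=get_obs();print(o['tcp_rot'],o['q'])
r,d,K,W=cam('wrist');save('w3',r)
E
```

```text
t 7.25 pos [430.1 215.3 202. ] yaw -172.93 open 0.059860051269489664 F [ 0.8 -0.7 -0.2]
delta [ 9.9 -0.8 -2. ] -0.32
[ 1.79909438e+02  1.11880163e-01 -1.72927173e+02] [ 2.65633885e+01 -5.34539656e+00 -5.90673749e+00  8.93029738e+01
  4.80438864e-02  1.94905295e+01]
```

>>> servo_tool(
  steps=[
    {"x": 40,"y": 4,"z": -15,"yaw": -0.3},
    {"x": 79,"y": 9,"z": -30,"yaw": -0.3},
    {"x": 79,"y": 9,"z": -60,"yaw": -0.3},
    {"x": 79,"y": 9,"z": -85,"yaw": -0.3},
    {"x": 79,"y": 9,"z": -98,"yaw": -0.3},
    {"x": 79,"y": 9,"z": -98,"yaw": -0.3},
  ],
)

```text
time: 8.05
ee_pos: [0.508, 0.2267, 0.1006]
tcp_rot: [179.9, -0.1, -172.8]
wrist_force: [-0.3, 0.5, 0.2]
opening: 0.0601
```

```bash
python3 go.py 509 224 103 186.75
python3 - <<'E'
from h import *
for n in ['wrist','side']:
    r,d,K,W=cam(n);save(n+'4',r)
E
```

```text
t 8.05 pos [508.  226.7 100.6] yaw -172.83 open 0.06014704166820497 F [-0.3  0.5  0.2]
delta [ 1.  -2.7  2.4] -0.42
```

View pics/wrist4.png

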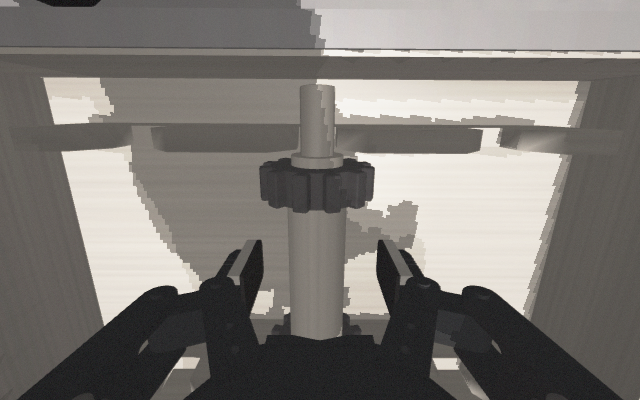

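View pics/side4.png

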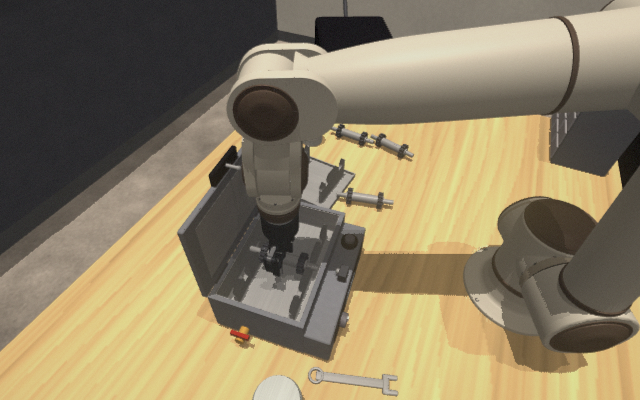

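The shaft sits centred between the jaws (columns 317 and 320). Closing now.

>>> servo_tool(
  steps=[
    {"x": 0,"y": -1,"z": 0,"yaw": -0.4},
    {"x": 0,"y": -1,"z": 0,"yaw": -0.4},
    {"x": 0,"y": -1,"z": 0,"yaw": -0.4},
    {"x": 0,"y": -1,"z": 0,"yaw": -0.4},
  ],
  grip=10,
  grip_force=70,
)

```text
time: 8.65
ee_pos: [0.5092, 0.2263, 0.1033]
tcp_rot: [179.8, 0.1, -173.2]
wrist_force: [-1.1, -0.3, 6.3]
opening: 0.0237
```

```bash
python3 go.py 509 224 180 186.75; python3 -c "
from h import *
r,d,K,W=cam('wrist');save('w5',r)"
```

```text
t 8.65 pos [509.2 226.3 103.3] yaw -173.23 open 0.023738597121122827 F [-1.1 -0.3  6.3]
delta [-0.2 -2.3 76.7] -0.02
```

View pics/w5.png

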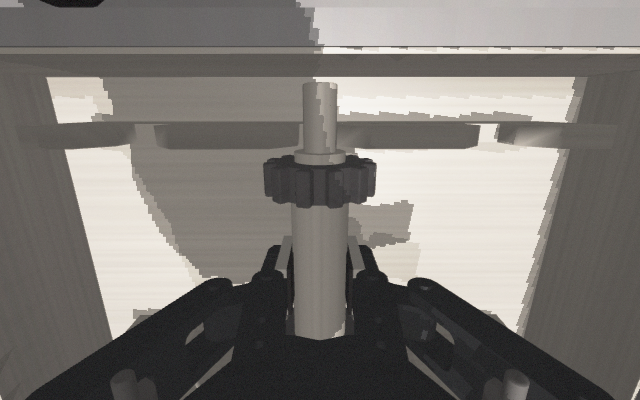

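>>> servo_tool(
  steps=[
    {"x": 0,"y": 0,"z": 10,"yaw": 0},
    {"x": 0,"y": 0,"z": 30,"yaw": 0},
    {"x": 0,"y": 0,"z": 60,"yaw": 0},
    {"x": 0,"y": 0,"z": 90,"yaw": 0},
    {"x": -20,"y": -2,"z": 100,"yaw": 0},
    {"x": -40,"y": -5,"z": 100,"yaw": 0},
    {"x": -40,"y": -5,"z": 100,"yaw": 0},
  ],
)

```text
time: 9.57
ee_pos: [0.4682, 0.2211, 0.2035]
tcp_rot: [179.8, 0.1, -173.2]
wrist_force: [0.3, 0.1, -5.9]
opening: 0.0239
```

```bash
python3 go.py 600 -80 180 174.8; python3 -c "
from h import *
r,d,K,W=cam('wrist');save('w6',r)"
```

```text
t 9.575 pos [468.2 221.1 203.5] yaw -173.2 open 0.023904981730450615 F [ 0.3  0.1 -5.9]
delta [ 131.8 -301.1  -23.5] -12.0
```

View pics/w6.png

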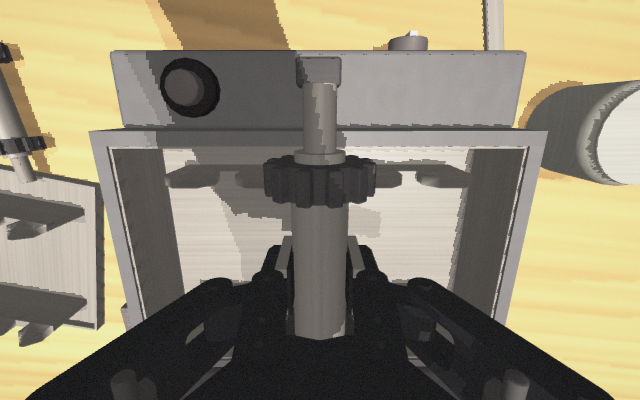

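>>> servo_tool(
  steps=[
    {"x": 0,"y": -50,"z": 0,"yaw": -2},
    {"x": 0,"y": -100,"z": 0,"yaw": -4},
    {"x": 5,"y": -150,"z": 0,"yaw": -6},
    {"x": 20,"y": -200,"z": 0,"yaw": -8},
    {"x": 60,"y": -245,"z": -10,"yaw": -10},
    {"x": 100,"y": -280,"z": -20,"yaw": -12},
    {"x": 132,"y": -301,"z": -40,"yaw": -12},
    {"x": 132,"y": -301,"z": -50,"yaw": -12},
    {"x": 132,"y": -301,"z": -50,"yaw": -12},
  ],
)

```text
time: 10.75
ee_pos: [0.6003, -0.0797, 0.1517]
tcp_rot: [179.8, -0.1, 174.8]
wrist_force: [-0.1, 0.4, -7.3]
opening: 0.0237
```

```bash
python3 go.py 600 -80 65 174.8
python3 - <<'E'
from h import *
o=get_obs()
r,d,K,W=cam('wrist');save('w7',r); X=cloud(d,K,W); np.savez('/tmp/w7.npz',d=d,K=K,W=W,o=o['ee_pos'])
T=R.from_euler('xyz',o['tcp_rot'],degrees=True).as_matrix()
Q=(X-o['ee_pos'])@T   # tool frame
# gear: tool y within 26, tool z (down) within -? gear top at z=3-24=-21
m=(abs(Q[...,1])<.03)&(Q[...,2]<-.006)&(Q[...,2]>-.03)&(Q[...,0]>.02)&(Q[...,0]<.09)
print('gear tool x',np.percentile(Q[m][:,0],[1,50,99]),'y',Q[m][:,1].mean(), 'ztop',np.percentile(Q[m][:,2],2))
m=(abs(Q[...,1])<.012)&(Q[...,2]<.015)&(Q[...,2]>-.01)&(Q[...,0]>.055)&(Q[...,0]<.1)
print('axle end x',np.percentile(Q[m][:,0],[1,99]),'y',Q[m][:,1].mean(),'ztop',np.percentile(Q[m][:,2],2))
# rack plates
Z=X[...,2]
m=(Z>.07)&(Z<.086)&(X[...,0]<.6)
P=X[m][:,:2]; mu=P.mean(0);V=np.linalg.svd(P-mu,full_matrices=False)[2][0];print('plate',m.sum(),mu,np.degrees(np.arctan2(V[0],V[1])),Z[m].mean())
E
```

```text
t 10.75 pos [600.3 -79.7 151.7] yaw 174.78 open 0.023680079359604974 F [-0.1  0.4 -7.3]
delta [ -0.3  -0.3 -86.7] 0.02
gear tool x [0.02060902 0.04481693 0.05639591] y -0.00024302212833738035 ztop -0.0206798457658244
axle end x [0.05526166 0.08360462] y -0.0002711216253265309 ztop -0.007396171656252231
plate 5739 [0.53291006 0.01092843] -178.78194802320144 0.07790693605609096
```

View pics/w7.png

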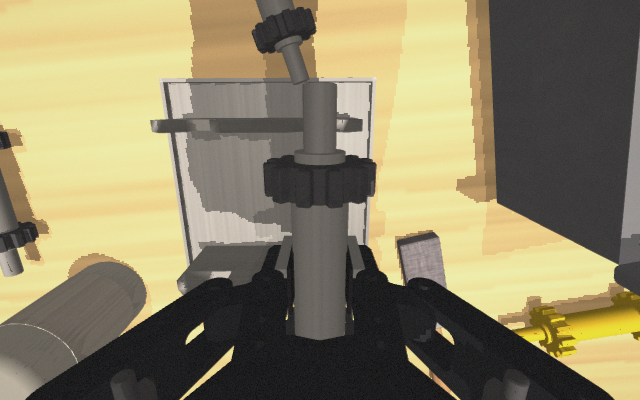

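Run:
```python
from h import *
f=np.load('/tmp/w7.npz'); X=cloud(f['d'],f['K'],f['W']);Z=X[...,2]
n=np.array([.9959,-.0906]);t=np.array([.0906,.9959])
a=X[...,:2]@n; b=X[...,:2]@t
m=(Z>.0745)&(Z<.083)&(b>-.16)&(b<.02)&(a<.57)&(a>.52)
print(m.sum(),a[m].mean(),np.percentile(a[m],[2,98]),np.percentile(b[m],[0,.5,99.5,100]),Z[m].mean())
P=X[m][:,:2];mu=P.mean(0);V=np.linalg.svd(P-mu,full_matrices=False)[2][0];print(np.degrees(np.arctan2(V[0],V[1])))
h=np.histogram(b[m],bins=np.arange(-.15,.02,.004)); print(list(zip(h[1].round(3),h[0])))
p=f['o'];print('tcp a,b',p[:2]@n,p[:2]@t)
```

```text
1522 0.5410230216752359 [0.53729179 0.54489934] [-0.1345646  -0.13367097 -0.00153147 -0.00080512] 0.07849440364030495
-174.99814480766548
[(np.float64(-0.15), np.int64(0)), (np.float64(-0.146), np.int64(0)), (np.float64(-0.142), np.int64(0)), (np.float64(-0.138), np.int64(5)), (np.float64(-0.134), np.int64(37)), (np.float64(-0.13), np.int64(77)), (np.float64(-0.126), np.int64(113)), (np.float64(-0.122), np.int64(26)), (np.float64(-0.118), np.int64(0)), (np.float64(-0.114), np.int64(0)), (np.float64(-0.11), np.int64(0)), (np.float64(-0.106), np.int64(0)), (np.float64(-0.102), np.int64(0)), (np.float64(-0.098), np.int64(7)), (np.float64(-0.094), np.int64(49)), (np.float64(-0.09), np.int64(81)), (np.float64(-0.086), np.int64(81)), (np.float64(-0.082), np.int64(80)), (np.float64(-0.078), np.int64(83)), (np.float64(-0.074), np.int64(75)), (np.float64(-0.07), np.int64(82)), (np.float64(-0.066), np.int64(80)), (np.float64(-0.062), np.int64(77)), (np.float64(-0.058), np.int64(81)), (np.float64(-0.054), np.int64(79)), (np.float64(-0.05), np.int64(81)), (np.float64(-0.046), np.int64(81)), (np.float64(-0.042), np.int64(18)), (np.float64(-0.038), np.int64(0)), (np.float64(-0.034), np.int64(0)), (np.float64(-0.03), np.int64(0)), (np.float64(-0.026), np.int64(0)), (np.float64(-0.022), np.int64(0)), (np.float64(-0.018), np.int64(0)), (np.float64(-0.014), np.int64(72)), (np.float64(-0.01), np.int64(74)), (np.float64(-0.006), np.int64(71)), (np.float64(-0.002), np.int64(12)), (np.float64(0.002), np.int64(0)), (np.float64(0.006), np.int64(0)), (np.float64(0.01), np.int64(0)), (np.float64(0.014), np.int64(0))]
tcp a,b 0.6050572373024389 -0.025019240032435806
```

>>> servo_tool(
  steps=[
    {"x": 0,"y": -2.6,"z": -20,"yaw": 0},
    {"x": 0,"y": -2.6,"z": -45,"yaw": 0},
    {"x": 0,"y": -2.6,"z": -60,"yaw": 0},
    {"x": 0,"y": -2.6,"z": -70,"yaw": 0},
    {"x": 0,"y": -2.6,"z": -78,"yaw": 0},
    {"x": 0,"y": -2.6,"z": -82,"yaw": 0},
    {"x": 0,"y": -2.6,"z": -84,"yaw": 0},
  ],
)

```text
time: 11.68
ee_pos: [0.6006, -0.0821, 0.0691]
tcp_rot: [179.8, 0.0, 174.8]
wrist_force: [-0.2, -0.8, -6.3]
opening: 0.024
```

```bash
python3 go.py 600 -82 65.5 174.8
```

```text
t 11.675 pos [600.6 -82.1  69.1] yaw 174.8 open 0.023991130563391742 F [-0.2 -0.8 -6.3]
delta [-0.6  0.1 -3.6] -0.0
```

It's inside the slot with no contact. I'll lower the last 4 mm, then release.

>>> servo_tool(
  steps=[
    {"x": 0,"y": 0,"z": -2,"yaw": 0},
    {"x": 0,"y": 0,"z": -4,"yaw": 0},
    {"x": 0,"y": 0,"z": -4,"yaw": 0},
  ],
)

```text
time: 12.05
ee_pos: [0.6009, -0.0821, 0.0656]
tcp_rot: [179.8, 0.1, 174.8]
wrist_force: [0.6, -0.2, -3.6]
opening: 0.0243
```

>>> servo_tool(
  steps=[
    {"x": 0,"y": 0,"z": 0,"yaw": 0},
    {"x": 0,"y": 0,"z": 0,"yaw": 0},
    {"x": 0,"y": 0,"z": 0,"yaw": 0},
    {"x": 0,"y": 0,"z": 30,"yaw": 0},
    {"x": 0,"y": 0,"z": 70,"yaw": 0},
    {"x": 0,"y": 0,"z": 110,"yaw": 0},
    {"x": -20,"y": 0,"z": 110,"yaw": 0},
  ],
  grip=50,
)

```text
time: 12.92
ee_pos: [0.5826, -0.0823, 0.1792]
tcp_rot: [179.8, 0.4, 174.8]
wrist_force: [-0.2, 0.3, -0.6]
opening: 0.0496
```

Run:
```python
from h import *
from wl import fit
o=get_obs();print(o['time'],o['ee_pos'],o['tcp_rot'],o['q'][5])
r,d,K,W=cam('top');save('top8',r);X=cloud(d,K,W);Z=X[...,2]
r,d,K,W=cam('side');save('side8',r)
for c in [(.426,-.104),(.572,-.3715),(.428,-.376)]: fit(X,.012,.07,*c,.1)
```

```text
12.925 [ 0.58263962 -0.08228722  0.1792472 ] [179.84420605   0.42403299 174.81758175] -2.9355807352383
1 rect [506.9 -46.9   0.    0.    0. ] axis deg 0.0 mean [506.9 -46.9] mid [506.9 -46.9] len 0.0 zmax [0.0147 0.0147]
560 rect [ 571.4 -374.5   47.5  163.9   85.9] axis deg -4.62 mean [ 569.  -371.2] mid [ 571.6 -371.4] len 0.164 zmax [0.0326 0.0467]
598 rect [ 428.1 -378.7   48.7  163.6   73.8] axis deg -15.37 mean [ 427.3 -374.7] mid [ 429.  -375.1] len 0.164 zmax [0.0327 0.0466]
```

View pics/top8.png

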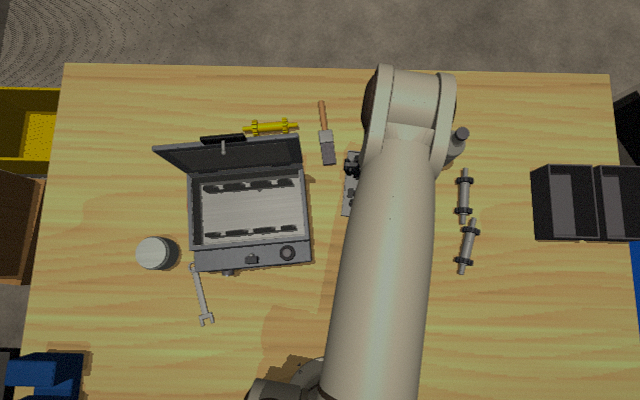

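View pics/side8.png

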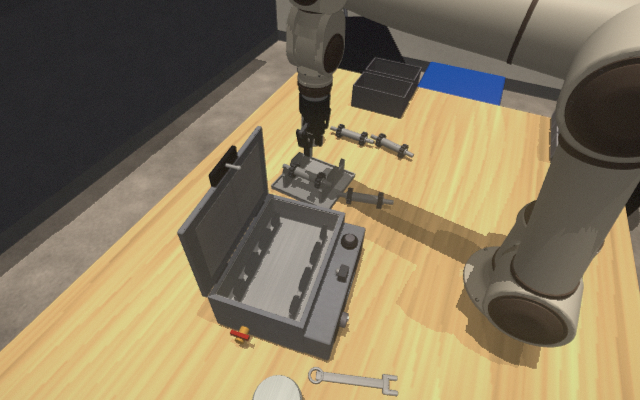

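The washed shaft is in the rack (side view ≈(303,175)). The greasy shafts haven't moved. Next is shaft A, nearest the rack.

>>> servo_tool(
  steps=[
    {"x": -40,"y": -5,"z": 0,"yaw": 6},
    {"x": -90,"y": -12,"z": -10,"yaw": 12},
    {"x": -140,"y": -20,"z": -20,"yaw": 18},
    {"x": -156,"y": -22,"z": -40,"yaw": 18.8},
    {"x": -156,"y": -22,"z": -60,"yaw": 18.8},
    {"x": -156,"y": -22,"z": -70,"yaw": 18.8},
    {"x": -156,"y": -22,"z": -70,"yaw": 18.8},
  ],
  grip=60,
)

```text
time: 13.9
ee_pos: [0.4243, -0.1041, 0.1062]
tcp_rot: [179.8, 0.1, -166.4]
wrist_force: [-0.3, 0.6, -0.2]
opening: 0.0596
```

```bash
cat > tv.py <<'E'
# wrist view of a shaft under the tool: sleeve y & angle, near axle end x in tool frame. args: name, shaft centre-line world z (m)
import sys
from h import *
o=get_obs(); r,d,K,W=cam('wrist'); save(sys.argv[1],r); X=cloud(d,K,W)
zc=float(sys.argv[2])
T=R.from_euler('xyz',o['tcp_rot'],degrees=True).as_matrix(); Q=(X-o['ee_pos'])@T
Z=X[...,2]
yw=float(sys.argv[3]) if len(sys.argv)>3 else .04
m=(Z>zc-.008)&(Z<zc+.03)&(abs(Q[...,1])<yw)&(Q[...,0]>.0)&(Q[...,0]<.115)
n,l,s,c=cv2.connectedComponentsWithStats(m.astype(np.uint8)); i=1+np.argmax(s[1:,4]); q=Q[l==i]
print('t',o['time'],'tcp',(o['ee_pos']*1000).round(1),'rot',o['tcp_rot'].round(2),'F',o['wrist_force'].round(1),'open',round(o['opening']*1000,1))
end=np.percentile(q[:,0],99.7)
ax=q[(q[:,0]>end-.026)]; sl=q[(q[:,0]<end-.05)&(q[:,0]>.012)]
g=q[(q[:,0]<end-.028)&(q[:,0]>end-.048)]
for nm,p in (('axle',ax),('gear',g),('sleeve',sl)):
    if len(p)>5: print(nm,len(p),'x',p[:,0].mean().round(4),'y mid',((np.percentile(p[:,1],1)+np.percentile(p[:,1],99))/2).round(4),'width',(np.ptp(np.percentile(p[:,1],[1,99]))).round(4),'z top world',np.percentile(p@T.T[2]+o['ee_pos'][2],98).round(4))
print('end x',end.round(4),'-> middle at tool x',(end-.082).round(4))
E
python3 tv.py w9 0.023; python3 go.py 426.6 -104.5 28 193.6
```

```text
t 13.9 tcp [ 424.3 -104.1  106.2] rot [ 1.798e+02  1.000e-01 -1.664e+02] F [-0.3  0.6 -0.2] open 59.6
axle 863 x 0.0696 y mid -0.001 width 0.0136 z top world 0.0313
gear 1861 x 0.0456 y mid -0.001 width 0.0456 z top world 0.0476
sleeve 1017 x 0.0224 y mid -0.0007 width 0.025 z top world 0.0373
end x 0.0823 -> middle at tool x 0.0003
t 13.95 pos [ 424.6 -104.1  106.9] yaw -166.39 open 0.06028033223276877 F [-0.3  0.4 -0.5]
delta [  2.   -0.4 -78.9] -0.01
```

View pics/w9.png

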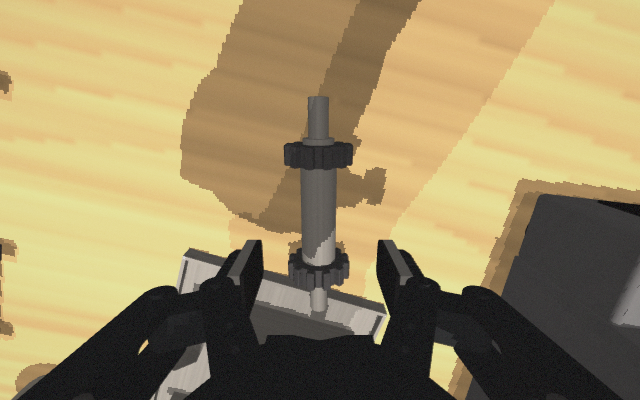

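>>> servo_tool(
  steps=[
    {"x": 0,"y": 0,"z": -30,"yaw": 0},
    {"x": 0,"y": 0,"z": -60,"yaw": 0},
    {"x": 0,"y": 0,"z": -74,"yaw": 0},
    {"x": 0,"y": 0,"z": -80,"yaw": 0},
    {"x": 0,"y": 0,"z": -80,"yaw": 0},
    {"x": 0,"y": 0,"z": -80,"yaw": 0},
  ],
)

```text
time: 14.7
ee_pos: [0.4252, -0.1043, 0.0279]
tcp_rot: [179.9, 0.2, -166.4]
wrist_force: [0.3, 0.6, -0.2]
opening: 0.0601
```

>>> servo_tool(
  steps=[
    {"x": 0,"y": 0,"z": 0,"yaw": 0},
    {"x": 0,"y": 0,"z": 0,"yaw": 0},
    {"x": 0,"y": 0,"z": 0,"yaw": 0},
    {"x": 0,"y": 0,"z": 0,"yaw": 0},
    {"x": 0,"y": 0,"z": 0,"yaw": 0},
  ],
  grip=10,
)

```text
time: 15.32
ee_pos: [0.4256, -0.1045, 0.0286]
tcp_rot: [179.9, 0.3, -166.4]
wrist_force: [-1.8, -0.3, 5.8]
opening: 0.024
```

>>> servo_tool(
  steps=[
    {"x": 0,"y": 0,"z": 20,"yaw": 0},
    {"x": 0,"y": 0,"z": 60,"yaw": 0},
    {"x": 0,"y": 0,"z": 110,"yaw": 0},
    {"x": 0,"y": 0,"z": 160,"yaw": 0},
    {"x": 0,"y": 0,"z": 175,"yaw": 0},
    {"x": 0,"y": 0,"z": 175,"yaw": 0},
  ],
)

```text
time: 16.08
ee_pos: [0.4257, -0.1045, 0.203]
tcp_rot: [179.9, 0.3, -166.4]
wrist_force: [0.1, 0.3, -7.7]
opening: 0.024
```

```bash
python3 tv.py w10 0.2; python3 go.py 460 150 200 186.75
```

```text
t 16.075 tcp [ 425.7 -104.5  203. ] rot [ 179.9     0.26 -166.4 ] F [ 0.1  0.3 -7.7] open 24.0
axle 2278 x 0.0707 y mid -0.0001 width 0.0136 z top world 0.206
gear 4925 x 0.0473 y mid -0.0001 width 0.0446 z top world 0.2221
sleeve 3234 x 0.0204 y mid -0.0001 width 0.0487 z top world 0.2295
end x 0.083 -> middle at tool x 0.001
t 16.125 pos [ 425.2 -104.4  201.8] yaw -166.4 open 0.023975209035864056 F [ 1.3  0.3 -7.9]
delta [ 34.8 254.4  -1.8] -6.85
```

View pics/w10.png

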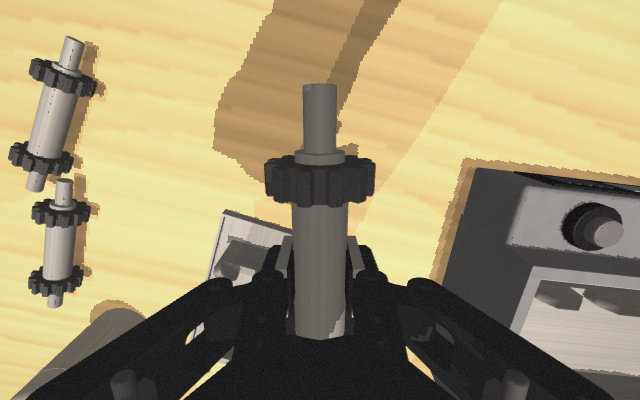

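>>> servo_tool(
  steps=[
    {"x": 0,"y": 50,"z": 0,"yaw": -1},
    {"x": 0,"y": 100,"z": 0,"yaw": -2},
    {"x": 0,"y": 150,"z": 0,"yaw": -3},
    {"x": 0,"y": 200,"z": 0,"yaw": -4},
    {"x": 0,"y": 250,"z": 0,"yaw": -5},
    {"x": 0,"y": 300,"z": 0,"yaw": -6},
    {"x": 5,"y": 350,"z": 0,"yaw": -6.85},
    {"x": 25,"y": 390,"z": 0,"yaw": -6.85},
    {"x": 50,"y": 401,"z": -10,"yaw": -6.85},
    {"x": 75,"y": 401,"z": -25,"yaw": -6.85},
    {"x": 75,"y": 401,"z": -32,"yaw": -6.85},
    {"x": 75,"y": 401,"z": -32,"yaw": -6.85},
  ],
)

```text
time: 17.62
ee_pos: [0.499, 0.296, 0.1672]
tcp_rot: [179.9, -0.1, -173.3]
wrist_force: [-0.7, -0.3, -6.7]
opening: 0.0242
```

```bash
cat > slot.py <<'E'
# washer plate geometry from wrist view: gaps in near plate top. arg: picture name
import sys
from h import *
o=get_obs(); r,d,K,W=cam('wrist'); save(sys.argv[1],r); X=cloud(d,K,W);Z=X[...,2]
n=np.array([.9931,.1175]);t=np.array([-.1175,.9931])
a=X[...,:2]@n; b=X[...,:2]@t
m=(Z>.1125)&(Z<.1205)&(a>.45)&(a<.485)&(b>.04)&(b<.29)
P=X[m][:,:2];mu=P.mean(0);V=np.linalg.svd(P-mu,full_matrices=False)[2][0]
print('near plate a',a[m].mean().round(4),np.percentile(a[m],[2,98]).round(4),'ang',np.degrees(np.arctan(-V[0]/V[1])).round(2),'z',Z[m].mean())
h,e=np.histogram(b[m],bins=np.arange(.04,.29,.003)); c=(e[1:]+e[:-1])/2; on=h>8
ch=np.flatnonzero(np.diff(on.astype(int))); print('edges b',[(e[i+1].round(3),'on' if on[i+1] else 'off') for i in ch])
p=o['ee_pos']; print('tcp a,b',(p[:2]@n).round(4),(p[:2]@t).round(4),p.round(4),o['tcp_rot'].round(2),'F',o['wrist_force'].round(1),'open',o['opening'])
E
python3 slot.py w11; python3 tv.py w11b 0.166
```

```text
near plate a 0.4681 [0.4642 0.4721] ang 6.87 z 0.11653049450560524
edges b [(np.float64(0.055), 'on'), (np.float64(0.079), 'off'), (np.float64(0.106), 'on'), (np.float64(0.151), 'off'), (np.float64(0.175), 'on'), (np.float64(0.223), 'off'), (np.float64(0.247), 'on'), (np.float64(0.277), 'off')]
tcp a,b 0.5303 0.2353 [0.499  0.296  0.1672] [ 1.7994e+02 -8.0000e-02 -1.7326e+02] F [-0.7 -0.3 -6.7] open 0.0242219593809347
t 17.675 tcp [499.2 296.2 168.5] rot [ 1.7990e+02  3.0000e-02 -1.7325e+02] F [-0.6 -0.9 -6. ] open 23.8
axle 2276 x 0.0707 y mid -0.0001 width 0.0136 z top world 0.1712
gear 4922 x 0.0473 y mid -0.0001 width 0.0448 z top world 0.1874
sleeve 3245 x 0.0203 y mid -0.0 width 0.0487 z top world 0.1953
end x 0.083 -> middle at tool x 0.001
```

View pics/w11.png

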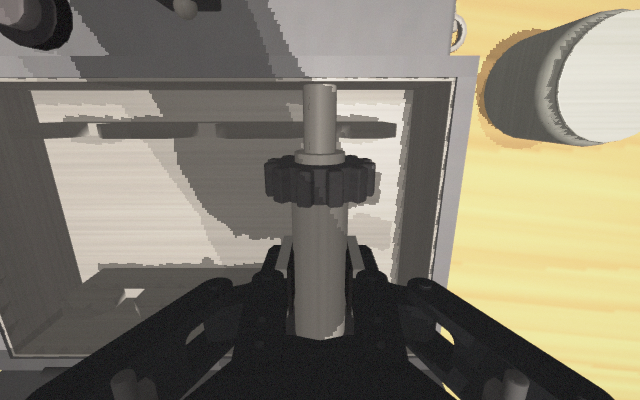

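Aligned with slot 3 (mouth centre b≈0.235, TCP 0.2353). Lowering.

>>> servo_tool(
  steps=[
    {"x": 0,"y": 0,"z": -20,"yaw": 0},
    {"x": 0,"y": 0,"z": -40,"yaw": 0},
    {"x": 0,"y": 0,"z": -50,"yaw": 0},
    {"x": 0,"y": 0,"z": -58,"yaw": 0},
    {"x": 0,"y": 0,"z": -61,"yaw": 0},
    {"x": 0,"y": 0,"z": -63,"yaw": 0},
    {"x": 0,"y": 0,"z": -63.5,"yaw": 0},
  ],
)

```text
time: 18.6
ee_pos: [0.4996, 0.2965, 0.1062]
tcp_rot: [179.9, 0.1, -173.2]
wrist_force: [0.2, -0.6, -6.3]
opening: 0.0236
```

```bash
python3 tv.py w12 0.1
```

```text
t 18.6 tcp [499.6 296.5 106.2] rot [ 1.7985e+02  1.3000e-01 -1.7324e+02] F [ 0.2 -0.6 -6.3] open 23.6
axle 6609 x 0.0659 y mid -0.0003 width 0.0776 z top world 0.1185
gear 4948 x 0.0473 y mid -0.0001 width 0.0447 z top world 0.1251
sleeve 2806 x 0.0214 y mid -0.0001 width 0.0473 z top world 0.1294
end x 0.0829 -> middle at tool x 0.0009
```

View pics/w12.png

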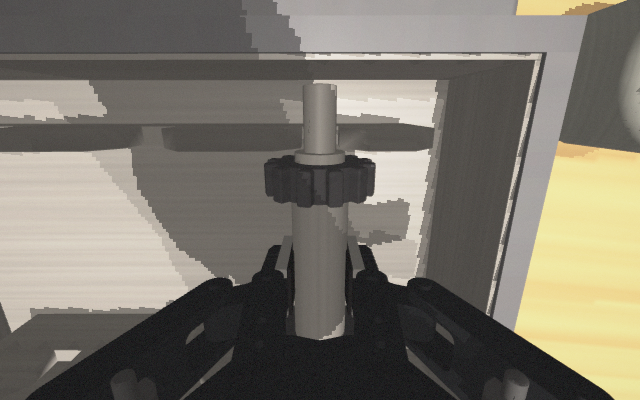

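In the slot and nearly down. I'll lower slightly and release.

>>> servo_tool(
  steps=[
    {"x": 0,"y": 0,"z": -1.5,"yaw": 0},
    {"x": 0,"y": 0,"z": -1.5,"yaw": 0},
  ],
)

```text
time: 18.9
ee_pos: [0.4998, 0.2966, 0.1054]
tcp_rot: [179.8, 0.2, -173.2]
wrist_force: [-2.2, -1.4, 0.5]
opening: 0.0237
```

>>> servo_tool(
  steps=[
    {"x": 0,"y": 0,"z": 0,"yaw": 0},
    {"x": 0,"y": 0,"z": 0,"yaw": 0},
    {"x": 0,"y": 0,"z": 0,"yaw": 0},
    {"x": 0,"y": 0,"z": 25,"yaw": 0},
    {"x": 0,"y": 0,"z": 60,"yaw": 0},
    {"x": 0,"y": 0,"z": 90,"yaw": 0},
    {"x": -20,"y": -30,"z": 90,"yaw": 0},
    {"x": -20,"y": -30,"z": 90,"yaw": 0},
  ],
  grip=50,
)

```text
time: 19.9
ee_pos: [0.4793, 0.2656, 0.1962]
tcp_rot: [179.8, 0.2, -173.3]
wrist_force: [0.7, 0.4, 0.3]
opening: 0.0497
```

```bash
python3 tv.py w13 0.1
python3 - <<'E'
from h import *
from wl import fit
r,d,K,W=cam('top');save('top14',r);X=cloud(d,K,W)
for c in [(.572,-.3715),(.428,-.376)]: fit(X,.012,.07,*c,.1)
E
```

```text
t 19.9 tcp [479.3 265.6 196.2] rot [ 179.82    0.23 -173.29] F [0.7 0.4 0.3] open 49.7
axle 4893 x 0.1025 y mid -0.0002 width 0.0785 z top world 0.1203
gear 3589 x 0.0761 y mid 0.0 width 0.0784 z top world 0.1299
end x 0.1149 -> middle at tool x 0.0329
559 rect [ 571.5 -374.3   45.6  164.9   85.2] axis deg -4.62 mean [ 568.6 -371.1] mid [ 571.8 -371.3] len 0.165 zmax [0.0329 0.0466]
594 rect [ 428.2 -377.7   48.9  163.4   72.8] axis deg -15.4 mean [ 427.4 -374.6] mid [ 428.9 -375.1] len 0.164 zmax [0.0326 0.0466]
```

View pics/w13.png

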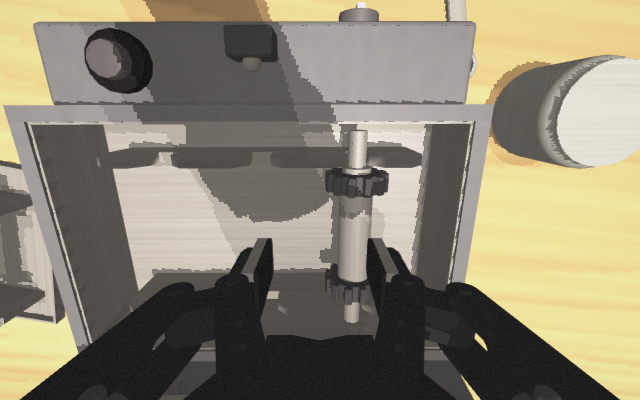

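View pics/top14.png

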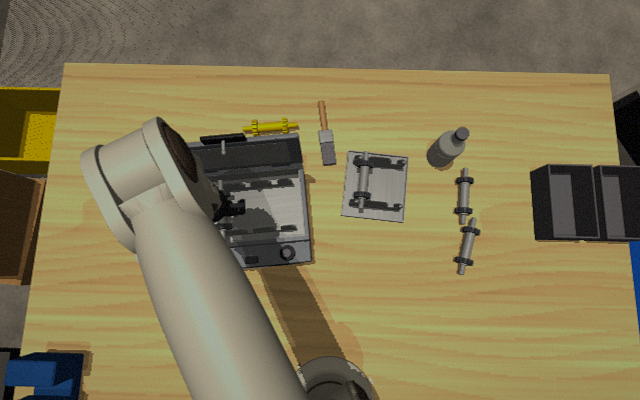

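A is seated in slot 3 (357,230), and the rack shaft is down (top view 363,182). Shafts B and C haven't moved. Next is C.

>>> servo_tool(
  steps=[
    {"x": -20,"y": -50,"z": 0,"yaw": -2},
    {"x": -40,"y": -110,"z": 0,"yaw": -4},
    {"x": -50,"y": -170,"z": 0,"yaw": -6},
    {"x": -50,"y": -230,"z": 0,"yaw": -8},
    {"x": -50,"y": -290,"z": 0,"yaw": -10},
    {"x": -50,"y": -350,"z": 0,"yaw": -12},
    {"x": -50,"y": -410,"z": 0,"yaw": -14},
    {"x": -50,"y": -470,"z": 0,"yaw": -16},
    {"x": -50,"y": -530,"z": -10,"yaw": -18},
    {"x": -50,"y": -590,"z": -30,"yaw": -20},
    {"x": -51,"y": -641,"z": -60,"yaw": -22.1},
    {"x": -51,"y": -641,"z": -80,"yaw": -22.1},
  ],
  grip=60,
)

```text
time: 21.5
ee_pos: [0.4286, -0.3772, 0.1128]
tcp_rot: [179.8, 0.1, 164.4]
wrist_force: [-0.0, 0.3, 0.2]
opening: 0.0599
```

>>> servo_tool(
  steps=[
    {"x": 0,"y": 0,"z": -5,"yaw": 0},
    {"x": 0,"y": 0,"z": -5,"yaw": 0},
    {"x": 0,"y": 0,"z": -5,"yaw": 0},
  ],
)

```text
time: 21.88
ee_pos: [0.4293, -0.377, 0.1089]
tcp_rot: [179.8, 0.2, 164.5]
wrist_force: [0.1, -0.3, -0.5]
opening: 0.0601
```

```bash
python3 tv.py w15 0.023;python3 go.py 428.5 -375 28 164.6
```

```text
t 21.875 tcp [ 429.3 -377.   108.9] rot [179.81   0.18 164.47] F [ 0.1 -0.3 -0.5] open 60.1
axle 833 x 0.0725 y mid -0.0025 width 0.0135 z top world 0.0317
gear 1834 x 0.0483 y mid -0.0022 width 0.0452 z top world 0.0478
sleeve 1123 x 0.0237 y mid -0.0022 width 0.025 z top world 0.0374
end x 0.085 -> middle at tool x 0.003
t 21.925 pos [ 429.3 -377.   109. ] yaw 164.47 open 0.060037931392173546 F [-0.5 -0.1  0.8]
delta [ -0.8   2.  -81. ] 0.13
```

View pics/w15.png

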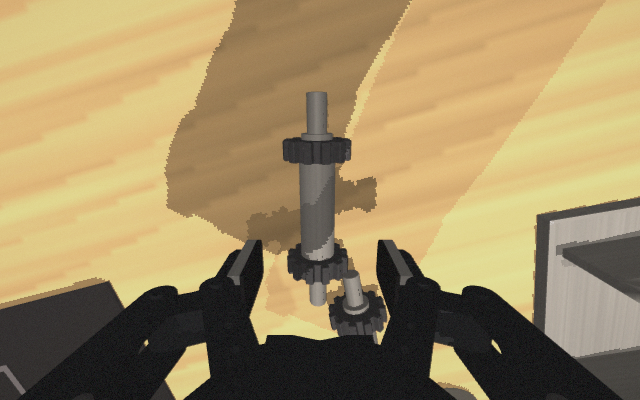

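>>> servo_tool(
  steps=[
    {"x": -3.5,"y": -1.4,"z": -30,"yaw": 0},
    {"x": -3.5,"y": -1.4,"z": -60,"yaw": 0},
    {"x": -3.5,"y": -1.4,"z": -76,"yaw": 0},
    {"x": -3.5,"y": -1.4,"z": -82,"yaw": 0},
    {"x": -3.5,"y": -1.4,"z": -82,"yaw": 0},
    {"x": -3.5,"y": -1.4,"z": -82,"yaw": 0},
  ],
)

```text
time: 22.68
ee_pos: [0.4263, -0.3789, 0.0281]
tcp_rot: [179.9, 0.3, 164.5]
wrist_force: [0.6, 0.2, -0.4]
opening: 0.0599
```

>>> servo_tool(
  steps=[
    {"x": 0,"y": 0,"z": 0,"yaw": 0},
    {"x": 0,"y": 0,"z": 0,"yaw": 0},
    {"x": 0,"y": 0,"z": 0,"yaw": 0},
    {"x": 0,"y": 0,"z": 0,"yaw": 0},
    {"x": 0,"y": 0,"z": 0,"yaw": 0},
  ],
  grip=10,
)

```text
time: 23.3
ee_pos: [0.4267, -0.379, 0.0291]
tcp_rot: [179.9, 0.4, 164.5]
wrist_force: [-0.2, 0.9, 5.6]
opening: 0.024
```

>>> servo_tool(
  steps=[
    {"x": 0,"y": 0,"z": 20,"yaw": 0},
    {"x": 0,"y": 0,"z": 60,"yaw": 0},
    {"x": 0,"y": 0,"z": 110,"yaw": 0},
    {"x": 0,"y": 0,"z": 160,"yaw": 0},
    {"x": 0,"y": 0,"z": 175,"yaw": 0},
    {"x": 0,"y": 0,"z": 175,"yaw": 0},
  ],
)

```text
time: 24.05
ee_pos: [0.4267, -0.3791, 0.2032]
tcp_rot: [179.9, 0.3, 164.5]
wrist_force: [0.7, 1.2, -6.4]
opening: 0.0243
```

```bash
python3 tv.py w16 0.2;python3 go.py 508 225 170 186.75
```

```text
t 24.05 tcp [ 426.7 -379.1  203.2] rot [179.87   0.32 164.48] F [ 0.7  1.2 -6.4] open 24.3
axle 2264 x 0.0702 y mid -0.0004 width 0.0136 z top world 0.2061
gear 4892 x 0.0469 y mid -0.0004 width 0.0446 z top world 0.222
sleeve 3070 x 0.0204 y mid -0.0002 width 0.0487 z top world 0.2294
end x 0.0826 -> middle at tool x 0.0006
t 24.1 pos [ 426.4 -378.8  201.9] yaw 164.48 open 0.02379800188838411 F [ 0.6  0.3 -7.4]
delta [ 81.6 603.8 -31.9] 22.27
```

View pics/w16.png

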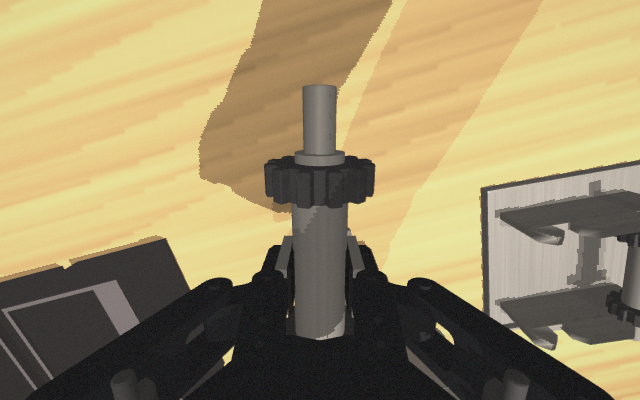

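>>> servo_tool(
  steps=[
    {"x": 10,"y": 50,"z": 0,"yaw": 2},
    {"x": 15,"y": 105,"z": 0,"yaw": 4},
    {"x": 15,"y": 160,"z": 0,"yaw": 6},
    {"x": 15,"y": 215,"z": 0,"yaw": 8},
    {"x": 10,"y": 270,"z": 0,"yaw": 10},
    {"x": 5,"y": 325,"z": 0,"yaw": 12},
    {"x": 0,"y": 380,"z": 0,"yaw": 14},
    {"x": 0,"y": 435,"z": 0,"yaw": 16},
    {"x": 0,"y": 490,"z": 0,"yaw": 18},
    {"x": 10,"y": 545,"z": 0,"yaw": 20},
    {"x": 30,"y": 590,"z": 0,"yaw": 22.2},
    {"x": 50,"y": 602,"z": 0,"yaw": 22.2},
  ],
)

```text
time: 25.6
ee_pos: [0.4756, 0.2256, 0.1985]
tcp_rot: [179.9, -0.0, -173.1]
wrist_force: [-0.3, -0.7, -6.0]
opening: 0.0238
```

```bash
python3 go.py 507.6 225.2 168 186.75
```

```text
t 25.6 pos [475.6 225.6 198.5] yaw -173.11 open 0.023785760260983526 F [-0.3 -0.7 -6. ]
delta [ 32.   -0.4 -30.5] -0.14
```

>>> servo_tool(
  steps=[
    {"x": 15,"y": 0,"z": -10,"yaw": -0.1},
    {"x": 32,"y": -0.4,"z": -25,"yaw": -0.1},
    {"x": 32,"y": -0.4,"z": -30,"yaw": -0.1},
    {"x": 32,"y": -0.4,"z": -30,"yaw": -0.1},
  ],
)

```text
time: 26.1
ee_pos: [0.5072, 0.2242, 0.1674]
tcp_rot: [179.9, -0.1, -173.3]
wrist_force: [0.2, -0.2, -5.2]
opening: 0.0243
```

```bash
python3 slot.py w17; python3 tv.py w17b 0.164
```

```text
near plate a 0.4698 [0.4643 0.4838] ang 5.5 z 0.11671374763116558
edges b [(np.float64(0.049), 'on'), (np.float64(0.079), 'off'), (np.float64(0.103), 'on'), (np.float64(0.151), 'off'), (np.float64(0.175), 'on'), (np.float64(0.229), 'off'), (np.float64(0.232), 'on'), (np.float64(0.277), 'off')]
tcp a,b 0.53 0.163 [0.5072 0.2242 0.1674] [ 1.7990e+02 -1.4000e-01 -1.7328e+02] F [ 0.2 -0.2 -5.2] open 0.024306348304019672
t 26.15 tcp [507.3 224.5 168.2] rot [ 1.7988e+02 -6.0000e-02 -1.7326e+02] F [ 0.1  0.2 -6.6] open 24.0
axle 2259 x 0.0703 y mid -0.0003 width 0.0136 z top world 0.1706
gear 4923 x 0.047 y mid -0.0002 width 0.0446 z top world 0.1868
sleeve 3027 x 0.0206 y mid -0.0001 width 0.0482 z top world 0.1935
end x 0.0827 -> middle at tool x 0.0007
```

View pics/w17.png

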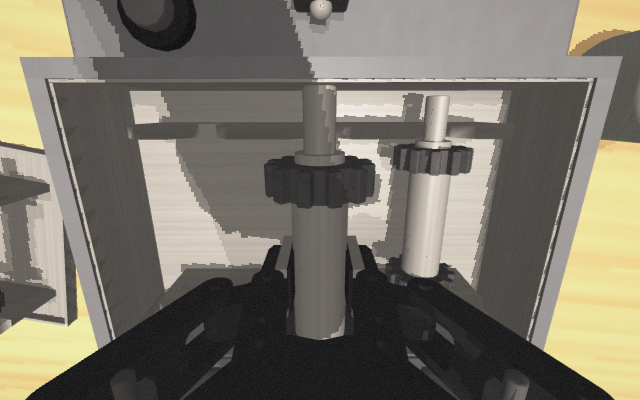

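>>> servo_tool(
  steps=[
    {"x": 0,"y": 0.7,"z": -20,"yaw": 0},
    {"x": 0,"y": 0.7,"z": -40,"yaw": 0},
    {"x": 0,"y": 0.7,"z": -50,"yaw": 0},
    {"x": 0,"y": 0.7,"z": -58,"yaw": 0},
    {"x": 0,"y": 0.7,"z": -61,"yaw": 0},
    {"x": 0,"y": 0.7,"z": -63,"yaw": 0},
    {"x": 0,"y": 0.7,"z": -64,"yaw": 0},
    {"x": 0,"y": 0.7,"z": -64,"yaw": 0},
  ],
)

```text
time: 27.2
ee_pos: [0.5077, 0.2255, 0.1057]
tcp_rot: [179.8, 0.1, -173.2]
wrist_force: [-2.8, -1.0, 1.1]
opening: 0.024
```

```bash
python3 tv.py w18 0.1
```

```text
t 27.2 tcp [507.7 225.5 105.7] rot [ 1.7984e+02  5.0000e-02 -1.7324e+02] F [-2.8 -1.   1.1] open 24.0
axle 6745 x 0.0655 y mid -0.0 width 0.078 z top world 0.1183
gear 4915 x 0.047 y mid -0.0002 width 0.0445 z top world 0.1242
sleeve 2855 x 0.021 y mid -0.0002 width 0.0478 z top world 0.1294
end x 0.0826 -> middle at tool x 0.0006
```

View pics/w18.png

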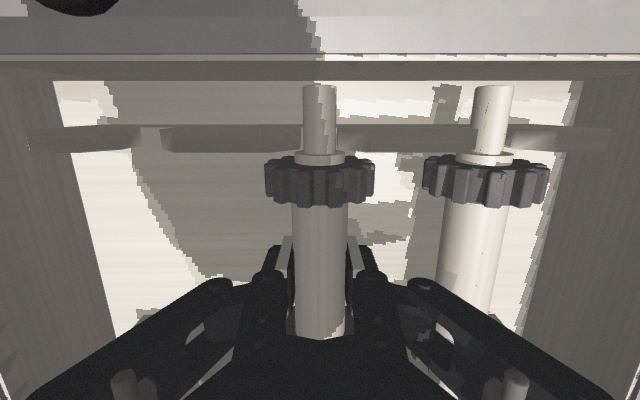

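Seated: contact is felt and the gear top reads 0.124. Releasing.

>>> servo_tool(
  steps=[
    {"x": 0,"y": 0,"z": 0,"yaw": 0},
    {"x": 0,"y": 0,"z": 0,"yaw": 0},
    {"x": 0,"y": 0,"z": 0,"yaw": 0},
    {"x": 0,"y": 0,"z": 25,"yaw": 0},
    {"x": 0,"y": 0,"z": 60,"yaw": 0},
    {"x": 0,"y": 0,"z": 90,"yaw": 0},
    {"x": -30,"y": -30,"z": 100,"yaw": 0},
    {"x": -30,"y": -30,"z": 100,"yaw": 0},
  ],
  grip=46,
)

```text
time: 28.25
ee_pos: [0.4771, 0.1947, 0.2073]
tcp_rot: [179.8, 0.2, -173.3]
wrist_force: [0.6, -0.8, 0.2]
opening: 0.0458
```

```bash
python3 - <<'E'
from h import *
from wl import fit
r,d,K,W=cam('top');save('top19',r);X=cloud(d,K,W)
fit(X,.012,.07,.572,-.3715,.12)
r,d,K,W=cam('wrist');save('w19',r)
E
python3 go.py 571.5 -372.5 110 175.4
```

```text
560 rect [ 571.6 -373.8   46.6  165.    85.6] axis deg -4.61 mean [ 569.1 -371.2] mid [ 571.8 -371.4] len 0.165 zmax [0.0324 0.0471]
t 28.35 pos [477.9 195.6 205.9] yaw -173.26 open 0.04612487851939889 F [ 0.3 -0.7 -0. ]
delta [  93.6 -568.1  -95.9] -11.34
```

View pics/w19.png

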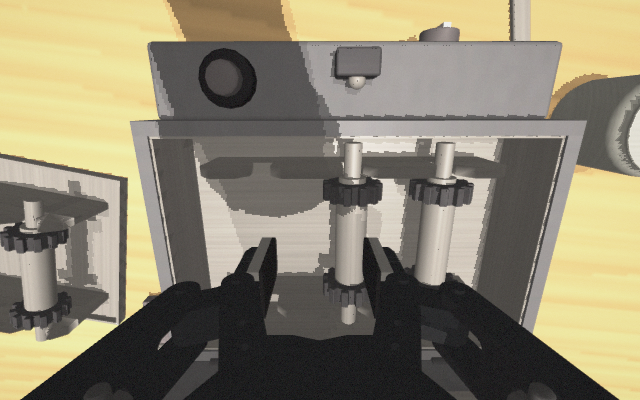

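View pics/top19.png

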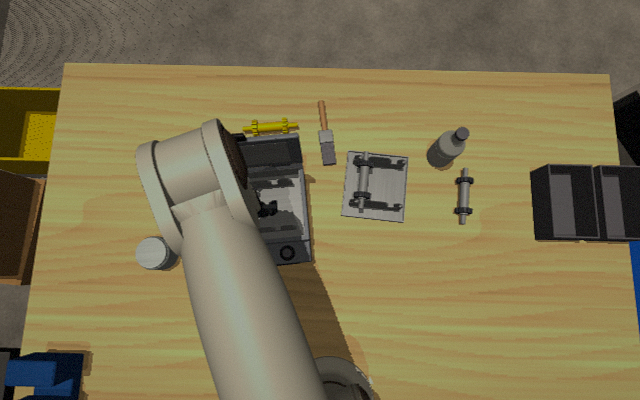

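>>> servo_tool(
  steps=[
    {"x": -20,"y": -50,"z": 0,"yaw": -1},
    {"x": -40,"y": -105,"z": 0,"yaw": -2},
    {"x": -40,"y": -160,"z": 0,"yaw": -3},
    {"x": -40,"y": -215,"z": 0,"yaw": -4},
    {"x": -40,"y": -270,"z": 0,"yaw": -5},
    {"x": -40,"y": -325,"z": 0,"yaw": -6},
    {"x": -40,"y": -380,"z": 0,"yaw": -7},
    {"x": -35,"y": -435,"z": 0,"yaw": -8},
    {"x": -20,"y": -490,"z": 0,"yaw": -9},
    {"x": 0,"y": -540,"z": 0,"yaw": -10},
    {"x": 40,"y": -569,"z": -10,"yaw": -11.3},
    {"x": 60,"y": -569,"z": -20,"yaw": -11.3},
  ],
  grip=60,
)

```text
time: 29.85
ee_pos: [0.5395, -0.3755, 0.1829]
tcp_rot: [179.8, 0.0, 175.3]
wrist_force: [-0.2, 0.7, -1.3]
opening: 0.0599
```

```bash
python3 go.py 571.5 -372.5 110 175.4
```

```text
t 29.85 pos [ 539.5 -375.5  182.9] yaw 175.32 open 0.05992983816068549 F [-0.2  0.7 -1.3]
delta [ 32.    3.  -72.9] 0.08
```

>>> servo_tool(
  steps=[
    {"x": 15,"y": 3,"z": -20,"yaw": 0},
    {"x": 30,"y": 3,"z": -50,"yaw": 0},
    {"x": 31,"y": 3,"z": -72,"yaw": 0},
    {"x": 31,"y": 3,"z": -72,"yaw": 0},
    {"x": 31,"y": 3,"z": -72,"yaw": 0},
  ],
)

```text
time: 30.48
ee_pos: [0.5707, -0.3723, 0.1115]
tcp_rot: [179.8, 0.0, 175.3]
wrist_force: [-1.1, 0.5, 0.5]
opening: 0.0601
```

```bash
python3 tv.py w20 0.023
```

```text
t 30.475 tcp [ 570.7 -372.3  111.5] rot [1.7978e+02 4.0000e-02 1.7534e+02] F [-1.1  0.5  0.5] open 60.1
axle 808 x 0.0712 y mid -0.0022 width 0.0132 z top world 0.0313
gear 1782 x 0.0471 y mid -0.0024 width 0.0454 z top world 0.0475
sleeve 1059 x 0.0231 y mid -0.0026 width 0.0249 z top world 0.0372
end x 0.0839 -> middle at tool x 0.0019
```

View pics/w20.png

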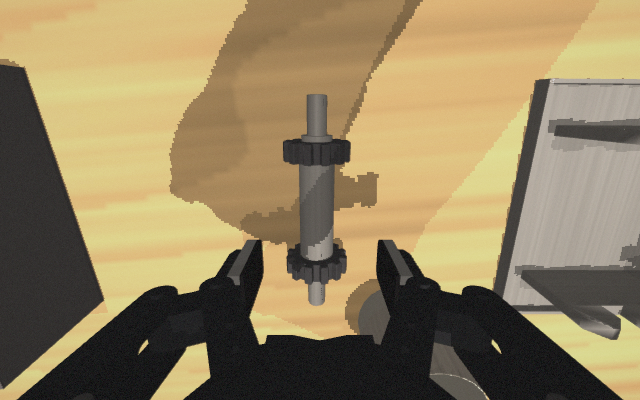

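>>> servo_tool(
  steps=[
    {"x": -2,"y": -2.2,"z": -30,"yaw": 0},
    {"x": -2,"y": -2.2,"z": -60,"yaw": 0},
    {"x": -2,"y": -2.2,"z": -78,"yaw": 0},
    {"x": -2,"y": -2.2,"z": -84,"yaw": 0},
    {"x": -2,"y": -2.2,"z": -84,"yaw": 0},
    {"x": -2,"y": -2.2,"z": -84,"yaw": 0},
  ],
)

```text
time: 31.28
ee_pos: [0.5694, -0.3751, 0.0295]
tcp_rot: [179.9, 0.2, 175.3]
wrist_force: [0.1, 0.1, -0.1]
opening: 0.0599
```

>>> servo_tool(
  steps=[
    {"x": 0,"y": 0,"z": 0,"yaw": 0},
    {"x": 0,"y": 0,"z": 0,"yaw": 0},
    {"x": 0,"y": 0,"z": 0,"yaw": 0},
    {"x": 0,"y": 0,"z": 0,"yaw": 0},
    {"x": 0,"y": 0,"z": 0,"yaw": 0},
  ],
  grip=10,
)

```text
time: 31.9
ee_pos: [0.5698, -0.3752, 0.0305]
tcp_rot: [179.9, 0.2, 175.3]
wrist_force: [-1.3, 1.2, 5.3]
opening: 0.024
```

>>> servo_tool(
  steps=[
    {"x": 0,"y": 0,"z": 20,"yaw": 0},
    {"x": 0,"y": 0,"z": 60,"yaw": 0},
    {"x": -5,"y": 0,"z": 110,"yaw": 0},
    {"x": -20,"y": 0,"z": 160,"yaw": 0},
    {"x": -50,"y": 0,"z": 175,"yaw": 0},
    {"x": -70,"y": 0,"z": 175,"yaw": 0},
    {"x": -80,"y": 0,"z": 175,"yaw": 0},
  ],
)

```text
time: 32.78
ee_pos: [0.4888, -0.3752, 0.2062]
tcp_rot: [179.9, 0.2, 175.3]
wrist_force: [0.7, -0.2, -7.1]
opening: 0.0238
```

```bash
python3 tv.py w21 0.2;python3 go.py 516 153.5 170 186.75
```

```text
t 32.775 tcp [ 488.8 -375.2  206.2] rot [179.88   0.24 175.3 ] F [ 0.7 -0.2 -7.1] open 23.8
axle 2197 x 0.0704 y mid -0.0 width 0.0136 z top world 0.2072
gear 4804 x 0.0471 y mid -0.0001 width 0.0447 z top world 0.2234
sleeve 2755 x 0.0214 y mid -0.0003 width 0.0474 z top world 0.2295
end x 0.0829 -> middle at tool x 0.0009
t 32.825 pos [ 488.2 -375.2  205.9] yaw 175.29 open 0.023838476234852083 F [-0.7 -1.8 -5.9]
delta [ 27.8 528.7 -35.9] 11.46
```

View pics/w21.png

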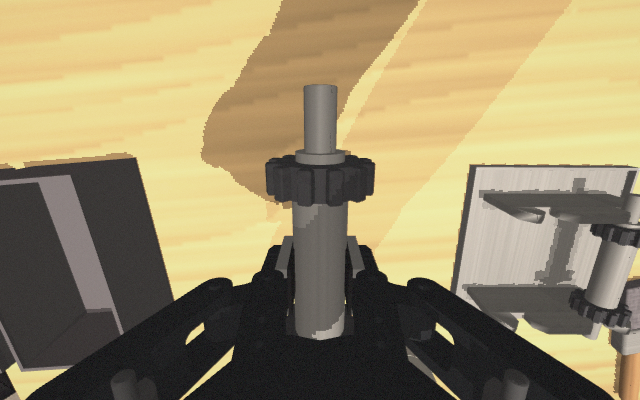

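>>> servo_tool(
  steps=[
    {"x": -30,"y": 50,"z": 0,"yaw": 1},
    {"x": -50,"y": 105,"z": 0,"yaw": 2},
    {"x": -60,"y": 160,"z": 0,"yaw": 3},
    {"x": -60,"y": 215,"z": 0,"yaw": 4},
    {"x": -60,"y": 270,"z": 0,"yaw": 5},
    {"x": -60,"y": 325,"z": 0,"yaw": 6},
    {"x": -60,"y": 380,"z": 0,"yaw": 7},
    {"x": -60,"y": 435,"z": 0,"yaw": 8},
    {"x": -40,"y": 490,"z": 0,"yaw": 10},
    {"x": -20,"y": 529,"z": 0,"yaw": 11.4},
    {"x": 0,"y": 529,"z": 0,"yaw": 11.4},
    {"x": 0,"y": 529,"z": 0,"yaw": 11.4},
  ],
)

```text
time: 34.33
ee_pos: [0.4889, 0.1546, 0.2051]
tcp_rot: [179.9, 0.1, -173.2]
wrist_force: [-0.5, -0.6, -7.2]
opening: 0.0241
```

```bash
python3 go.py 516.5 153.8 168 186.75
```

```text
t 34.325 pos [488.9 154.6 205.1] yaw -173.25 open 0.02405157263899084 F [-0.5 -0.6 -7.2]
delta [ 27.6  -0.8 -37.1] -0.0
```

>>> servo_tool(
  steps=[
    {"x": 15,"y": -0.8,"z": -15,"yaw": 0},
    {"x": 27.6,"y": -0.8,"z": -30,"yaw": 0},
    {"x": 27.6,"y": -0.8,"z": -37,"yaw": 0},
    {"x": 27.6,"y": -0.8,"z": -37,"yaw": 0},
  ],
)

```text
time: 34.83
ee_pos: [0.5159, 0.1535, 0.1671]
tcp_rot: [179.9, 0.0, -173.3]
wrist_force: [0.0, 0.7, -7.1]
opening: 0.0239
```

```bash
python3 slot.py w22; python3 tv.py w22b 0.164
```

```text
near plate a 0.4709 [0.4642 0.4843] ang 5.7 z 0.11678642733809605
edges b [(np.float64(0.049), 'on'), (np.float64(0.079), 'off'), (np.float64(0.103), 'on'), (np.float64(0.157), 'off'), (np.float64(0.16), 'on'), (np.float64(0.229), 'off'), (np.float64(0.235), 'on'), (np.float64(0.244), 'off'), (np.float64(0.247), 'on'), (np.float64(0.274), 'off')]
tcp a,b 0.5304 0.0918 [0.5159 0.1535 0.1671] [ 179.91    0.   -173.28] F [ 0.   0.7 -7.1] open 0.023858895416541435
t 34.875 tcp [516.1 153.6 168. ] rot [ 1.7990e+02  8.0000e-02 -1.7326e+02] F [-0.3 -0.2 -6. ] open 24.0
axle 2199 x 0.0705 y mid 0.0001 width 0.0135 z top world 0.1689
gear 4762 x 0.0471 y mid -0.0 width 0.0447 z top world 0.1851
sleeve 3050 x 0.0206 y mid -0.0001 width 0.0483 z top world 0.1936
end x 0.0829 -> middle at tool x 0.0009
```

View pics/w22.png

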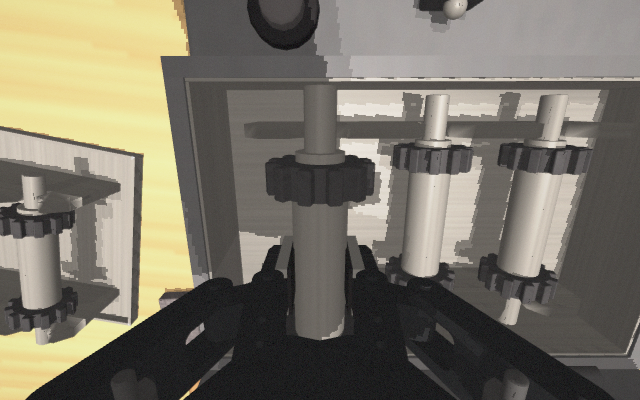

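Aligned with slot 1. Lowering.

>>> servo_tool(
  steps=[
    {"x": 0,"y": 0.2,"z": -20,"yaw": 0},
    {"x": 0,"y": 0.2,"z": -40,"yaw": 0},
    {"x": 0,"y": 0.2,"z": -50,"yaw": 0},
    {"x": 0,"y": 0.2,"z": -57,"yaw": 0},
    {"x": 0,"y": 0.2,"z": -60,"yaw": 0},
    {"x": 0,"y": 0.2,"z": -62,"yaw": 0},
    {"x": 0,"y": 0.2,"z": -62.5,"yaw": 0},
    {"x": 0,"y": 0.2,"z": -62.5,"yaw": 0},
  ],
)

```text
time: 35.92
ee_pos: [0.5166, 0.1541, 0.1071]
tcp_rot: [179.9, 0.2, -173.3]
wrist_force: [-4.7, -0.3, 3.9]
opening: 0.0235
```

```bash
python3 tv.py w23 0.1
```

```text
t 35.925 tcp [516.6 154.1 107.1] rot [ 179.87    0.21 -173.25] F [-4.7 -0.3  3.9] open 23.5
axle 6510 x 0.0658 y mid 0.0003 width 0.0776 z top world 0.1186
gear 4816 x 0.0472 y mid -0.0 width 0.0447 z top world 0.1244
sleeve 2703 x 0.0215 y mid -0.0002 width 0.0464 z top world 0.1295
end x 0.0828 -> middle at tool x 0.0008
```

View pics/w23.png

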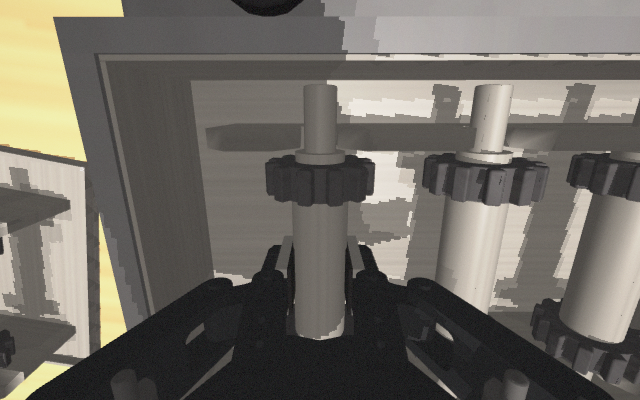

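>>> servo_tool(
  steps=[
    {"x": 0,"y": 0,"z": 0,"yaw": 0},
    {"x": 0,"y": 0,"z": 0,"yaw": 0},
    {"x": 0,"y": 0,"z": 0,"yaw": 0},
    {"x": 0,"y": 0,"z": 25,"yaw": 0},
    {"x": 0,"y": 0,"z": 60,"yaw": 0},
    {"x": 0,"y": 0,"z": 90,"yaw": 0},
    {"x": -30,"y": -30,"z": 110,"yaw": 0},
    {"x": -70,"y": -80,"z": 130,"yaw": 0},
    {"x": -100,"y": -130,"z": 150,"yaw": 0},
    {"x": -110,"y": -190,"z": 170,"yaw": 0},
    {"x": -110,"y": -250,"z": 190,"yaw": 0},
    {"x": -110,"y": -310,"z": 200,"yaw": 0},
  ],
  grip=46,
)

```text
time: 37.48
ee_pos: [0.4063, -0.1539, 0.3078]
tcp_rot: [179.9, 0.3, -173.2]
wrist_force: [1.5, 0.4, -0.1]
opening: 0.0461
```

Run:
```python
from h import *
o=get_obs();print(o['time'],o['ee_pos'],o['tcp_rot'],o['q'])
r,d,K,W=cam('top');X=cloud(d,K,W)
cv2.imwrite('pics/top24.png',cv2.resize(r[100:300,130:530,::-1],(800,400)))
r2,d2,K2,W2=cam('side');save('side24',r2);X2=cloud(d2,K2,W2)
np.savez('/tmp/24.npz',X=X,X2=X2)
n=np.array([.9931,.1175]);t=np.array([-.1175,.9931])
a=X[...,:2]@n-.5338;b=X[...,:2]@t-.1622;Z=X[...,2]
for k,bb in ((1,-.072),(2,0),(3,.072)):
    for s in(-1,1):
        m=(abs(b-bb)<.022)&(abs(a-s*.044)<.016)&(Z>.115)&(Z<.14);zs=Z[m]
        m2=(abs(b-bb)<.0065)&(abs(a-s*.074)<.008)&(Z>.09)&(Z<.13)
        print(k,s,m.sum(),'gear top',np.percentile(zs,90).round(4) if m.any() else 0,'a',a[m].mean().round(4),'b',b[m].mean().round(4),'axle end z',np.percentile(Z[m2],80) if m2.any() else 0)
    m=(abs(b-bb)<.02)&(abs(a)<.03)&(Z>.105)&(Z<.122);P=X[m][:,:2];V=np.linalg.svd(P-P.mean(0),full_matrices=False)[2][0];print('  sleeve b',b[m].mean().round(4),'ang',np.degrees(np.arctan(V[1]/V[0])).round(2),'z',np.percentile(Z[m],90).round(4))
n=np.array([.9959,-.0906]);t=np.array([.0906,.9959])
a=X[...,:2]@n-.6045;b=X[...,:2]@t+.0276
for s in(-1,1):
    m=(abs(b)<.024)&(abs(a-s*.044)<.016)&(Z>.078)&(Z<.1);print('rack',s,m.sum(),np.percentile(Z[m],90).round(4) if m.any() else 0,a[m].mean().round(4),b[m].mean().round(4))
```

```text
37.475 [ 0.40629753 -0.153938    0.30780146] [ 179.93576121    0.33842391 -173.23513375] [-20.88019051  -9.33431303   2.36588784 101.43021715   0.21393095
 -27.64474245]
1 -1 69 gear top 0.1231 a -0.0461 b -0.0719 axle end z 0.10598307783695722
1 1 64 gear top 0.1225 a 0.0425 b -0.0715 axle end z 0.10551048940228014
  sleeve b -0.0712 ang 6.59 z 0.1135
2 -1 69 gear top 0.1232 a -0.0461 b 0.0007 axle end z 0.10615856006603144
2 1 67 gear top 0.1244 a 0.0426 b -0.0001 axle end z 0.10578557261212711
  sleeve b 0.0 ang 7.88 z 0.113
3 -1 67 gear top 0.1234 a -0.046 b 0.0711 axle end z 0.10704016150276544
3 1 66 gear top 0.1234 a 0.0428 b 0.0714 axle end z 0.10646540850577513
  sleeve b 0.0713 ang 7.49 z 0.1132
rack -1 54 0.0852 -0.0434 -0.0007
rack 1 53 0.0856 0.0458 -0.0001
```

View pics/top24.png

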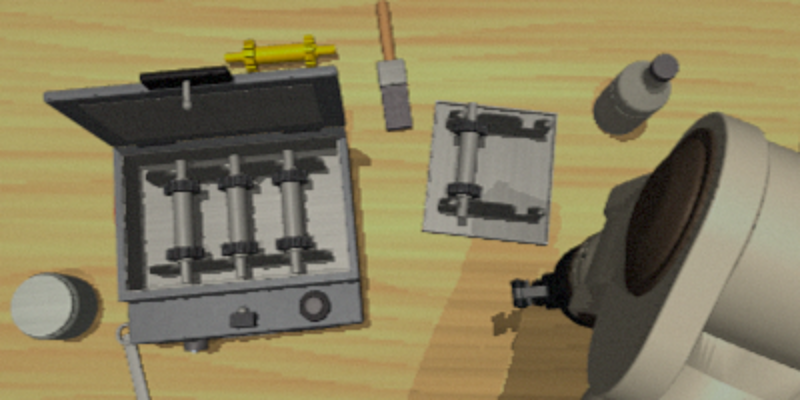

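View pics/side24.png

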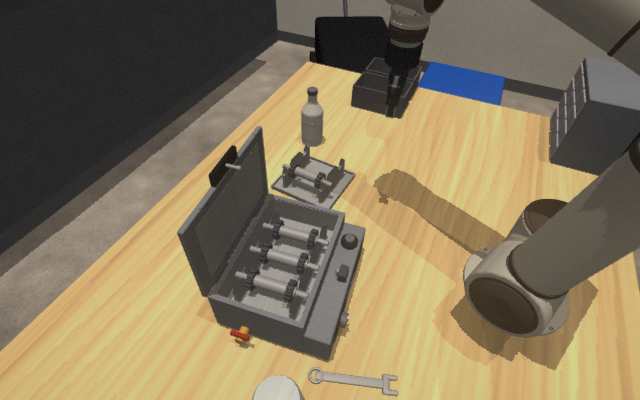

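All four shafts are seated. In the tank the gear tops are at 0.123, the axle ends at 0.106 and b is 0 or ±0.072. The rack gear tops are at 0.085. The lid comes next: I'll take the closed fingers round its right edge to get behind it.

>>> servo_tool(
  steps=[
    {"x": 45,"y": 35,"z": 2,"yaw": 0},
    {"x": 90,"y": 75,"z": 2,"yaw": 0},
    {"x": 135,"y": 110,"z": 2,"yaw": 0},
    {"x": 180,"y": 130,"z": 2,"yaw": 0},
    {"x": 225,"y": 145,"z": 2,"yaw": 0},
    {"x": 255,"y": 150,"z": 2,"yaw": 0},
    {"x": 270,"y": 155,"z": 2,"yaw": 0},
    {"x": 270,"y": 155,"z": 2,"yaw": 0},
    {"x": 270,"y": 155,"z": 2,"yaw": 0},
  ],
  grip=0,
)

```text
time: 38.7
ee_pos: [0.6758, -0.0019, 0.3092]
tcp_rot: [180.0, 0.2, -173.6]
wrist_force: [0.1, 0.4, -0.4]
opening: -0.0001
```

```bash
python3 go.py 676.8 50 312 186.75
python3 - <<'E'
from h import *
print(get_obs()['q'],get_obs()['tcp_rot'])
r,d,K,W=cam('side');save('side25',r)
E
```

```text
t 38.7 pos [675.8  -1.9 309.2] yaw -173.62 open -0.00011022856791605727 F [ 0.1  0.4 -0.4]
delta [ 1.  51.9  2.8] 0.37
[-1.79090092e-01  2.62889625e+01  4.25378261e+01  1.06006259e+02
  5.55381010e-02 -6.56380065e+00] [ 179.9725581     0.24736271 -173.61523109]
```

View pics/side25.png

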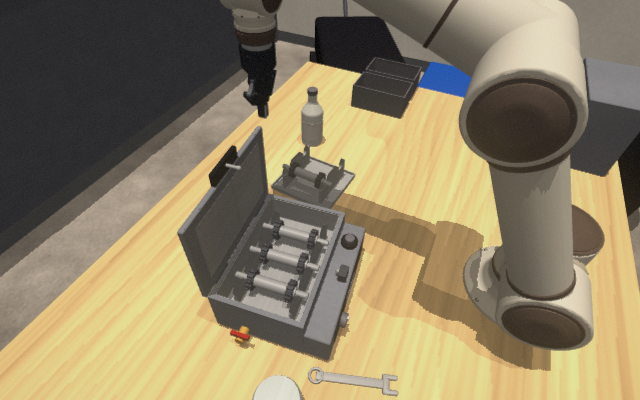

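>>> servo_tool(
  steps=[
    {"x": 12,"y": 20,"z": 3,"yaw": 0.4},
    {"x": 14,"y": 50,"z": 3,"yaw": 0.4},
    {"x": 11,"y": 80,"z": 3,"yaw": 0.4},
    {"x": 7,"y": 110,"z": 3,"yaw": 0.4},
    {"x": 3,"y": 140,"z": 3,"yaw": 0.4},
    {"x": 0,"y": 162,"z": 3,"yaw": 0.4},
    {"x": 0,"y": 162,"z": 3,"yaw": 0.4},
    {"x": 0,"y": 162,"z": 3,"yaw": 0.4},
  ],
)

```text
time: 39.75
ee_pos: [0.6756, 0.1594, 0.3128]
tcp_rot: [180.0, 0.3, -173.2]
wrist_force: [-0.8, -0.6, 0.7]
opening: -0.0001
```

```bash
cat > lid.py <<'E'
# lid: predicted TCP targets for contact corner at radius r, for list of theta; and present state
from h import *
o=get_obs();p=o['ee_pos'];n=np.array([.9931,.1175]);t=np.array([-.1175,.9931])
print('t',o['time'],'tcp',p.round(4),'a,b',(p[:2]@n).round(4),(p[:2]@t).round(4),'F',o['wrist_force'].round(1),'rot',o['tcp_rot'].round(1),'q',o['q'].round(1))
import sys
b=p[:2]@t; r=float(sys.argv[1])
for th in map(float,sys.argv[2:]):
    c=np.radians(th); a=.630-r*np.cos(c)+.012*np.sin(c)+.011; z=.128+r*np.sin(c)+.012*np.cos(c)+.022
    w=a*n+b*t; print(th,'delta mm',((np.array([w[0],w[1],z])-p)*1000).round(0))
E
python3 lid.py .165 90 80 70 60 50 40 30 20 12 8
python3 - <<'E'
from h import *
r,d,K,W=cam('side');save('side26',r)
E
```

```text
t 39.75 tcp [0.6756 0.1594 0.3128] a,b 0.6897 0.0789 F [-0.8 -0.6  0.7] rot [ 180.     0.3 -173.2] q [ 13.3  30.1  48.3 107.9  -0.    6.5]
90.0 delta mm [-36.  -4.   2.]
80.0 delta mm [-65.  -8.   2.]
70.0 delta mm [-93. -11.  -4.]
60.0 delta mm [-120.  -14.  -14.]
50.0 delta mm [-145.  -17.  -29.]
40.0 delta mm [-166.  -20.  -48.]
30.0 delta mm [-184.  -22.  -70.]
20.0 delta mm [-198.  -23.  -95.]
12.0 delta mm [-206.  -24. -117.]
8.0 delta mm [-209.  -25. -128.]
```

View pics/side26.png

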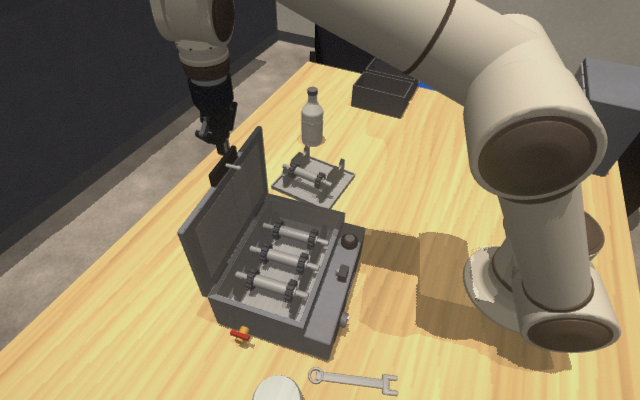

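>>> servo_tool(
  steps=[
    {"x": -20,"y": -2,"z": 1,"yaw": 0},
    {"x": -32,"y": -4,"z": 2,"yaw": 0},
    {"x": -44,"y": -5,"z": 2,"yaw": 0},
    {"x": -55,"y": -6,"z": 2,"yaw": 0},
    {"x": -65,"y": -8,"z": 2,"yaw": 0},
    {"x": -80,"y": -9,"z": -1,"yaw": 0},
    {"x": -93,"y": -11,"z": -4,"yaw": 0},
    {"x": -107,"y": -12,"z": -9,"yaw": 0},
    {"x": -120,"y": -14,"z": -14,"yaw": 0},
    {"x": -133,"y": -16,"z": -21,"yaw": 0},
    {"x": -145,"y": -17,"z": -29,"yaw": 0},
    {"x": -145,"y": -17,"z": -29,"yaw": 0},
  ],
)

```text
time: 41.3
ee_pos: [0.5299, 0.1416, 0.2838]
tcp_rot: [180.0, 0.3, -173.3]
wrist_force: [-1.0, 0.6, -0.2]
opening: -0.0001
```

```bash
python3 lid.py .165 50 40 30 25 20 16 12 8
python3 - <<'E'
from h import *
r,d,K,W=cam('side');save('side27',r)
E
```

```text
t 41.3 tcp [0.5299 0.1416 0.2838] a,b 0.5429 0.0784 F [-1.   0.6 -0.2] rot [ 180.     0.3 -173.3] q [15.   5.3 13.9 98.3 -0.   8.3]
50.0 delta mm [1. 0. 0.]
40.0 delta mm [-20.  -2. -19.]
30.0 delta mm [-38.  -5. -41.]
25.0 delta mm [-46.  -5. -53.]
20.0 delta mm [-52.  -6. -66.]
16.0 delta mm [-57.  -7. -77.]
12.0 delta mm [-60.  -7. -88.]
8.0 delta mm [-63.  -7. -99.]
```

View pics/side27.png

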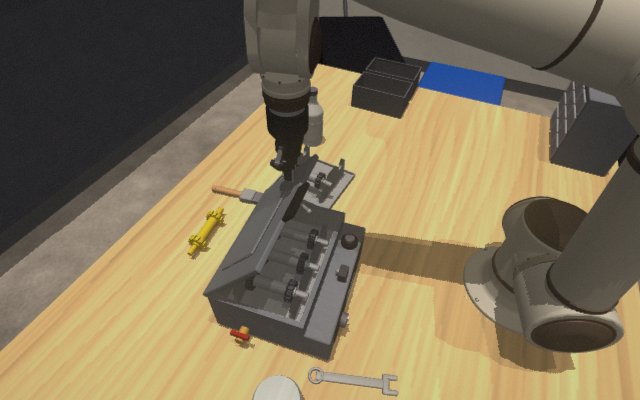

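The lid is following, now at about 50°. Continuing.

>>> servo_tool(
  steps=[
    {"x": -10,"y": -1,"z": -9,"yaw": 0},
    {"x": -20,"y": -2,"z": -19,"yaw": 0},
    {"x": -30,"y": -4,"z": -30,"yaw": 0},
    {"x": -38,"y": -5,"z": -41,"yaw": 0},
    {"x": -46,"y": -5,"z": -53,"yaw": 0},
    {"x": -52,"y": -6,"z": -66,"yaw": 0},
    {"x": -57,"y": -7,"z": -77,"yaw": 0},
    {"x": -60,"y": -7,"z": -88,"yaw": 0},
    {"x": -62,"y": -7,"z": -94,"yaw": 0},
    {"x": -62,"y": -7,"z": -94,"yaw": 0},
  ],
)

```text
time: 42.6
ee_pos: [0.4682, 0.1348, 0.1895]
tcp_rot: [180.0, 0.2, -173.3]
wrist_force: [0.9, 0.2, 1.2]
opening: 0.0001
```

>>> servo_tool(
  steps=[
    {"x": 0,"y": 0,"z": 20,"yaw": 0},
    {"x": 0,"y": 0,"z": 50,"yaw": 0},
    {"x": 0,"y": 0,"z": 50,"yaw": 0},
  ],
)

```text
time: 42.98
ee_pos: [0.4691, 0.135, 0.2419]
tcp_rot: [179.9, 0.4, -173.3]
wrist_force: [-0.3, -0.2, -0.3]
opening: 0.0004
```

```bash
python3 lid.py .215 10 6 3 0
python3 - <<'E'
from h import *
r,d,K,W=cam('side');save('side28',r);X=cloud(d,K,W)
n=np.array([.9931,.1175]);t=np.array([-.1175,.9931])
a=X[...,:2]@n;b=X[...,:2]@t-.1637;Z=X[...,2]
m=(a>.42)&(a<.6)&(b>.06)&(b<.15)&(Z>.13)&(Z<.3);A=np.c_[a[m],np.ones(m.sum())];s=np.linalg.lstsq(A,Z[m],rcond=None)[0];print('lid slope deg',np.degrees(np.arctan(-s[0])),m.sum())
m=(abs(b)<.04)&(a>.39)&(a<.43)&(Z>.125)&(Z<.2);print('lip',m.sum(),Z[m].min(),Z[m].max(),a[m].min())
E
```

```text
t 42.975 tcp [0.4691 0.135  0.2419] a,b 0.4817 0.079 F [-0.3 -0.2 -0.3] rot [ 179.9    0.4 -173.3] q [16.1 -4.1 -0.4 93.3 -0.   9.4]
10.0 delta mm [-50.  -6. -43.]
6.0 delta mm [-53.  -6. -57.]
3.0 delta mm [-54.  -6. -69.]
0.0 delta mm [-55.  -7. -80.]
lid slope deg 8.360536052859192 3574
lip 417 0.14156818793262516 0.1787966062769285 0.4041157779766739
```

View pics/side28.png

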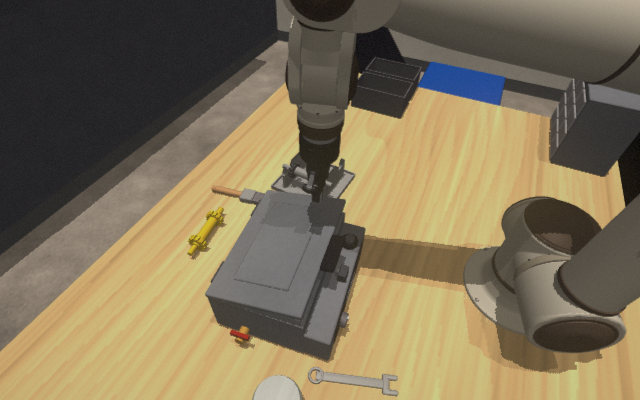

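>>> servo_tool(
  steps=[
    {"x": -25,"y": 25,"z": 0,"yaw": 0},
    {"x": -50,"y": 52,"z": 0,"yaw": 0},
    {"x": -73,"y": 77,"z": -10,"yaw": 0},
    {"x": -73,"y": 77,"z": -25,"yaw": 0},
    {"x": -73,"y": 77,"z": -40,"yaw": 0},
    {"x": -73,"y": 77,"z": -50,"yaw": 0},
    {"x": -73,"y": 77,"z": -60,"yaw": 0},
    {"x": -73,"y": 77,"z": -66,"yaw": 0},
  ],
)

```text
time: 44.02
ee_pos: [0.3958, 0.2115, 0.1746]
tcp_rot: [180.0, 0.3, -173.3]
wrist_force: [-9.2, -4.1, 25.6]
opening: -0.0001
```

```bash
python3 lid.py .215 0
python3 - <<'E'
from h import *
r,d,K,W=cam('side');save('side29',r)
E
```

```text
t 44.025 tcp [0.3958 0.2115 0.1746] a,b 0.4179 0.1635 F [-9.2 -4.1 25.6] rot [ 180.     0.3 -173.3] q [ 28.2 -10.1 -13.2  86.6  -0.1  21.5]
0.0 delta mm [  8.   1. -13.]
```

View pics/side29.png

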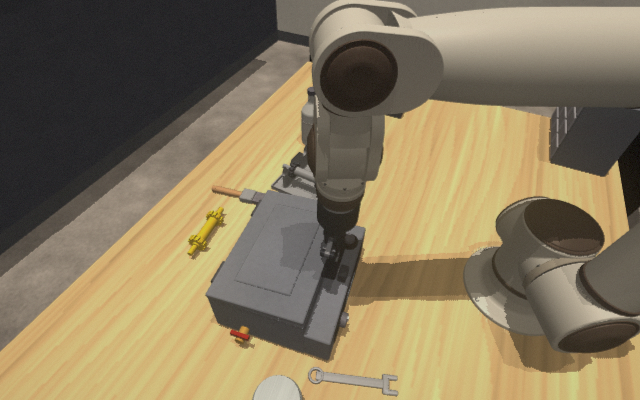

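>>> servo_tool(
  steps=[
    {"x": 0,"y": 0,"z": -3,"yaw": 0},
    {"x": 0,"y": 0,"z": -6,"yaw": 0},
  ],
)

```text
time: 44.32
ee_pos: [0.3955, 0.2114, 0.1707]
tcp_rot: [179.9, 0.4, -173.3]
wrist_force: [-9.7, -2.8, 14.5]
opening: 0.0001
```

>>> servo_tool(
  steps=[
    {"x": 0,"y": 0,"z": -4,"yaw": 0},
    {"x": 0,"y": 0,"z": -8,"yaw": 0},
    {"x": 0,"y": 0,"z": -11,"yaw": 0},
    {"x": 0,"y": 0,"z": -11,"yaw": 0},
  ],
)

```text
time: 44.82
ee_pos: [0.3958, 0.2114, 0.1618]
tcp_rot: [179.8, 0.5, -173.4]
wrist_force: [-7.1, -3.2, 19.6]
opening: 0.0002
```

>>> servo_tool(
  steps=[
    {"x": 0,"y": 0,"z": -3,"yaw": 0},
    {"x": 0,"y": 0,"z": -4,"yaw": 0},
    {"x": 0,"y": 0,"z": -4,"yaw": 0},
  ],
)

```text
time: 45.2
ee_pos: [0.3958, 0.2114, 0.1616]
tcp_rot: [179.7, 0.7, -173.4]
wrist_force: [-13.7, -5.3, 34.8]
opening: -0.0002
```

>>> servo_tool(
  steps=[
    {"x": 0,"y": 0,"z": 15,"yaw": 0},
    {"x": 0,"y": 0,"z": 40,"yaw": 0},
    {"x": 0,"y": -40,"z": 60,"yaw": 0},
    {"x": -20,"y": -80,"z": 80,"yaw": 0},
    {"x": -20,"y": -130,"z": 80,"yaw": 0},
    {"x": -20,"y": -180,"z": 80,"yaw": 0},
    {"x": -20,"y": -180,"z": 80,"yaw": 0},
  ],
)

```text
time: 46.08
ee_pos: [0.3759, 0.0288, 0.2419]
tcp_rot: [179.8, 0.8, -173.7]
wrist_force: [-0.2, 0.5, 0.0]
opening: -0.0001
```

Run:
```python
from h import *
o=get_obs();print(o['time'],o['ee_pos'],o['tcp_rot'],o['wrist_force'])
n=np.array([.9931,.1175]);t=np.array([-.1175,.9931])
for c in ('side','top'):
    r,d,K,W=cam(c);save(c+'30',r);X=cloud(d,K,W)
    a=X[...,:2]@n;b=X[...,:2]@t-.1637;Z=X[...,2]
    m=(a>.435)&(a<.62)&(abs(b)<.14)&(Z>.12)&(Z<.2);A=np.c_[a[m],b[m],np.ones(m.sum())];s=np.linalg.lstsq(A,Z[m],rcond=None)[0];print(c,'lid slope rad',-s[0],m.sum(),Z[m].mean())
    m=(abs(b)<.04)&(a>.405)&(a<.425)&(Z>.12)&(Z<.2);print('lip z',m.sum(),np.median(Z[m]))
    m=(Z>.1)&(Z<.13)&(np.hypot(X[...,0]-.395,X[...,1]-.118)<.0125)
    if m.sum()>5: print('button',m.sum(),np.median(X[m],0),Z[m].max())
    if c=='top':
        m=(np.hypot(X[...,0]-.395,X[...,1]-.118)<.03)&(Z>.11)&(Z<.125);print('button hi',X[m].mean(0),m.sum())
r,d,K,W=cam('wrist');save('w30',r)
```

```text
46.075 [0.37593123 0.02877    0.24186502] [ 179.77449905    0.75270298 -173.67689844] [-0.24897746  0.51631571  0.03496466]
side lid slope rad -0.004693525477169472 9273 0.14225982215342697
lip z 302 0.1395419224009496
button 74 [0.39350807 0.12049593 0.11560572] 0.11897652852505369
top lid slope rad -0.0013249338135554224 7121 0.1422007406856563
lip z 261 0.13910057951016408
button hi [nan nan nan] 0<stdin>:12: RuntimeWarning: Mean of empty slice.
  ret = um.true_divide(
```

View pics/side30.png

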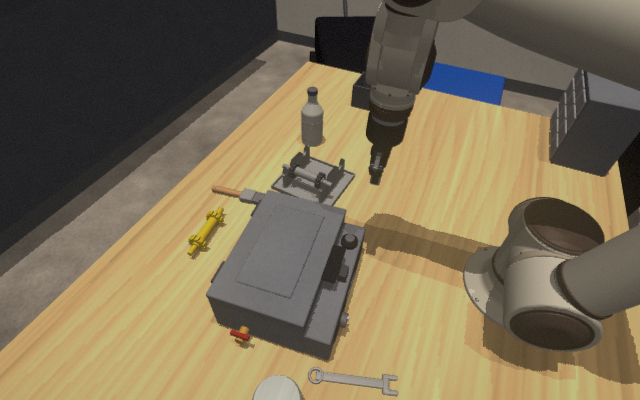

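View pics/top30.png

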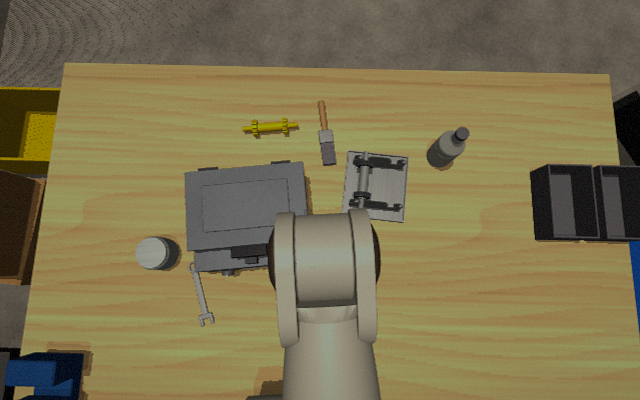

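The lid is shut: its slope is about 0 and it stays shut when unloaded. The button is at about (394,120) mm. I'll hover above it and press.

>>> servo_tool(
  steps=[
    {"x": 6,"y": 30,"z": 0,"yaw": 0},
    {"x": 12,"y": 60,"z": -20,"yaw": 0},
    {"x": 18,"y": 91,"z": -45,"yaw": 0},
    {"x": 18,"y": 91,"z": -70,"yaw": 0},
    {"x": 18,"y": 91,"z": -88,"yaw": 0},
    {"x": 18,"y": 91,"z": -88,"yaw": 0},
    {"x": 18,"y": 91,"z": -88,"yaw": 0},
  ],
)

```text
time: 47.1
ee_pos: [0.3943, 0.1228, 0.1545]
tcp_rot: [179.7, 0.8, -173.4]
wrist_force: [-0.6, -0.5, 0.1]
opening: -0.0001
```

```bash
python3 go.py 394 120 138 186.75
python3 - <<'E'
from h import *
r,d,K,W=cam('wrist');save('w31',r)
r,d,K,W=cam('side');cv2.imwrite('pics/side31.png',cv2.resize(r[130:330,200:420,::-1],(660,600)))
E
```

```text
t 47.1 pos [394.3 122.8 154.5] yaw -173.4 open -6.881114731310154e-05 F [-0.6 -0.5  0.1]
delta [ -0.3  -2.8 -16.5] 0.15
```

View pics/side31.png

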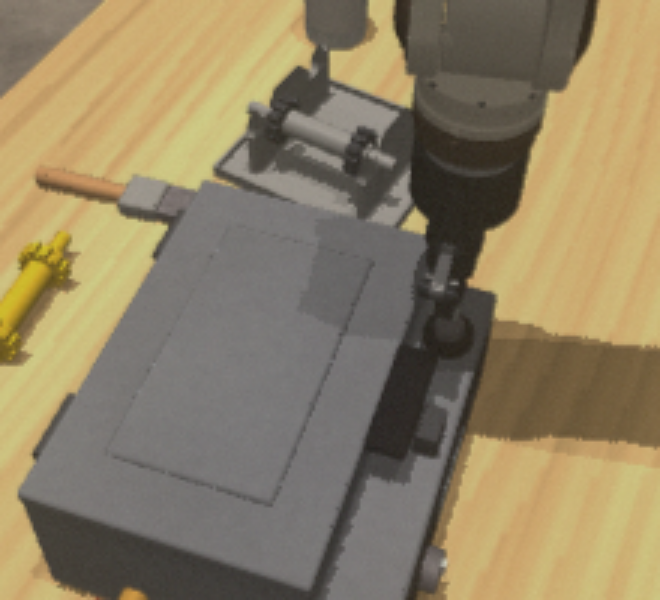

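View pics/w31.png

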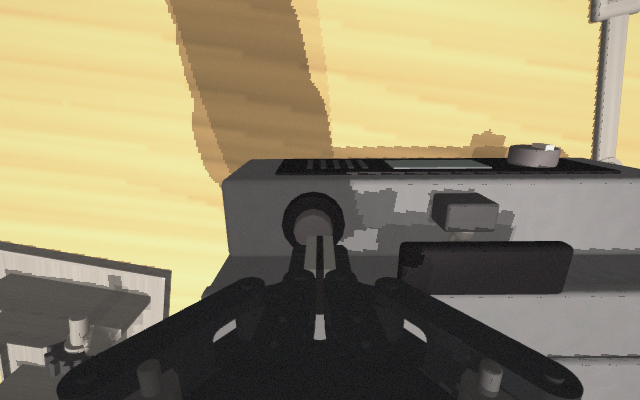

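Run:
```python
from h import *
r,d,K,W=cam('wrist');X=cloud(d,K,W)
print(ray(313,222,.117,K,W)); Z=X[...,2]
m=np.zeros(Z.shape,bool);m[190:262,280:346]=1
mm=m&(Z>.113)&(Z<.121);print(mm.sum(),X[mm].min(0),X[mm].max(0))
mm=m&(Z>.098)&(Z<.113);print('collar',X[mm].min(0),X[mm].max(0),np.percentile(Z[mm],[10,50,90]))
```

```text
[0.38440293 0.11787566 0.117     ]
859 [0.37894415 0.10704189 0.11300416] [0.39966453 0.12992104 0.11900407]
collar [0.37100738 0.09886467 0.09802796] [0.42174267 0.13799738 0.11294237] [0.10381313 0.10703173 0.10809636]
```

>>> servo_tool(
  steps=[
    {"x": -3,"y": -4,"z": 0,"yaw": 0},
    {"x": -3,"y": -4,"z": -8,"yaw": 0},
    {"x": -3,"y": -4,"z": -14,"yaw": 0},
    {"x": -3,"y": -4,"z": -18,"yaw": 0},
    {"x": -3,"y": -4,"z": -21,"yaw": 0},
    {"x": -3,"y": -4,"z": -21,"yaw": 0},
  ],
)

```text
time: 48.0
ee_pos: [0.3913, 0.1186, 0.1337]
tcp_rot: [179.7, 0.8, -173.4]
wrist_force: [-1.5, -2.5, 4.7]
opening: -0.0
```

>>> servo_tool(
  steps=[
    {"x": 0,"y": 0,"z": -2,"yaw": 0},
    {"x": 0,"y": 0,"z": -4,"yaw": 0},
    {"x": 0,"y": 0,"z": -4,"yaw": 0},
  ],
)

```text
time: 48.38
ee_pos: [0.3915, 0.1186, 0.1326]
tcp_rot: [179.7, 0.9, -173.4]
wrist_force: [-11.9, -3.7, 28.6]
opening: -0.0005
```

Bottomed out: force rose to 29 N with no further travel. Retracting and checking.

>>> servo_tool(
  steps=[
    {"x": 0,"y": 0,"z": 20,"yaw": 0},
    {"x": 0,"y": 0,"z": 60,"yaw": 0},
    {"x": 0,"y": -40,"z": 100,"yaw": 0},
    {"x": 0,"y": -90,"z": 140,"yaw": 0},
    {"x": 0,"y": -140,"z": 160,"yaw": 0},
    {"x": 0,"y": -190,"z": 160,"yaw": 0},
    {"x": 0,"y": -240,"z": 160,"yaw": 0},
    {"x": 0,"y": -290,"z": 160,"yaw": 0},
    {"x": 0,"y": -290,"z": 160,"yaw": 0},
    {"x": 0,"y": -290,"z": 160,"yaw": 0},
  ],
)

```text
time: 49.62
ee_pos: [0.3915, -0.1713, 0.2924]
tcp_rot: [179.7, 0.9, -173.5]
wrist_force: [-0.2, 0.7, -0.1]
opening: 0.0
```

Run:
```python
from h import *
o=get_obs();print(o['time'],o['ee_pos'],o['wrist_force'],abs(o['qd']).max())
n=np.array([.9931,.1175]);t=np.array([-.1175,.9931])
for c in ('side','top'):
    r,d,K,W=cam(c);save(c+'32',r);X=cloud(d,K,W)
    a=X[...,:2]@n;b=X[...,:2]@t-.1637;Z=X[...,2]
    m=(a>.435)&(a<.62)&(abs(b)<.14)&(Z>.12)&(Z<.2);A=np.c_[a[m],b[m],np.ones(m.sum())];s=np.linalg.lstsq(A,Z[m],rcond=None)[0];print(c,'lid slope',-s[0].round(4),Z[m].mean())
    m=(abs(b)<.04)&(a>.405)&(a<.425)&(Z>.12)&(Z<.2);print('lip z',np.median(Z[m]))
    m=(np.hypot(X[...,0]-.391,X[...,1]-.1185)<.009)&(Z>.1)&(Z<.13);print('button z',m.sum(),np.median(Z[m]))
n=np.array([.9959,-.0906]);t=np.array([.0906,.9959])
a=X[...,:2]@n-.6045;b=X[...,:2]@t+.0276;Z=X[...,2]
for s in(-1,1):
    m=(abs(b)<.024)&(abs(a-s*.044)<.016)&(Z>.078)&(Z<.1);print('rack',s,np.percentile(Z[m],90).round(4),a[m].mean().round(4),b[m].mean().round(4))
```

```text
49.625 [ 0.39146384 -0.17126821  0.29241906] [-0.20944664  0.66336221 -0.09081145] 1.5169426487135638
side lid slope -0.0045 0.142276969312865
lip z 0.13947005791480283
button z 35 0.11655646512888873
top lid slope -0.0067 0.14200092777419918
lip z 0.13903609415505397
button z 39 0.11627144269843337
rack -1 0.0844 -0.043 0.0001
rack 1 0.0856 0.0459 -0.0012
```

View pics/top32.png

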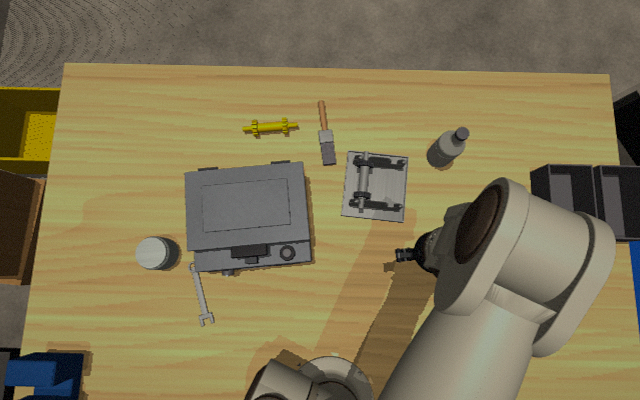

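View pics/side32.png

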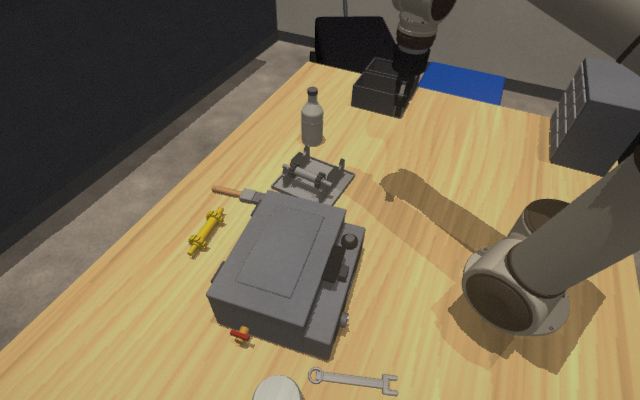

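The lid is flat and shut, the button is back out (0.1165), the rack shaft is seated, and the bottle, tin, brush and wrench are where they were. Handing in.

```bash
python3 -c "
from workcell import job_done
print(job_done())"
```

```text
the job is handed in; nothing more can be done
None
```

The changeover is done and handed in at about 50 s on the robot's clock; no verdict is reported back. I set the one washed shaft across the drain rack and the three greasy shafts across tank slots 3, 2 and 1. I then pressed the lid down past its catch and pushed the start button.

- **Shafts:** just before the lid was closed, all three tank shafts read as fully seated and in line with the slots. After that only the rack shaft could be checked, and it was still seated at the end.
- **Lid:** the last pictures show it flat and holding on its own. The measured slope was within about 0.007 rad of zero, with a limit of 0.015, which is near the noise of that measurement.
- **Start button:** it bottomed out when pressed, the force rising to 29 N with no further travel. It then sprang back to about 0.1165 m.
- **Leave-alone items:** the bottle, tin, brush, wrench and yellow look-alike are where they were in the pictures.
- **Early problem, now fixed:** the last joint reached its limit and tilted the tool by about 5°. I corrected that before the first grasp and used the opposite tool heading from then on.
- **Camera disagreement:** the cameras and the arm differed by 2 to 6 mm at the washer, so I set the slot positions from close wrist-camera views.

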